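Latch the radio case shut

ROBOT

A 6-joint arm with a two-finger parallel gripper is mounted at the origin on the work surface. World frame = base frame: x ahead of the robot, y to its left, z up, the work surface at z = 0. Lengths are in m, angles in degrees, forces in N, time in s.
With the tool pointing down it reaches from about 0.35 to 0.875 m from the base axis. Payload 4.2 kg.
Tool frame: the origin (TCP) lies midway between the tips of the shut fingers; the grasp point (between the pads) lies 19 mm behind it; y points along the fingers, z is the direction in which the jaws open and shut, and the axes are right-handed (so a half turn about y gives the same grasp; the last joint's range is limited). The gripper opens to 87 mm and grips with 3 to 60 N. Pads are 19 mm wide; open, the fingers measure 117 mm over their backs; the gripper's body (75 mm by 190 mm) begins 51 mm behind the grasp point.
Start: joints at [-56.86, 22.042, 0.453, 0, -68.411, -14.817], TCP at [0.197, -0.593, 0.223] pointing down, gripper open.
Joint ranges: [-179.83, 179.83], [-69.29, 118.12], [-61.27, 80.66], [-181.25, 117.63], [-171.15, -9.14], [-177.46, 177.46]. Speed limits (degrees/s): [159.86, 159.86, 180, 180, 180, 180].

INTERFACE

Orientations are given as [roll, pitch, yaw] about the fixed x, y, z axes, in that order (R = Rz(yaw) Ry(pitch) Rx(roll)).
In Python, from workcell import env gives the robot as it stands. The module is installed in compiled form; this text tells all that it offers. Calls block until the motion is done:
- env.goto(position, orientation): joint-space move of the TCP to a pose.
- env.move_straight(position, rotation=None, rate=0.15, force_limit=None): straight line of the TCP; rotation=None keeps the orientation; rate is the mean speed in m/s. With force_limit (N) it stops when the force on the tool has changed by that much, and returns True; else False.
- env.set_joints(angles): joint-space move.
- env.gripper_to(opening, grasp_force=None): opening from 0.0 (shut) to 1.0 (fully open); grasp_force is the grip in N (None keeps the last); returns when the fingers have stopped.
- env.dwell(seconds).
- env.inverse_kinematics(position, orientation): joint angles nearest the present ones, or None.
- env.read_state(): the state.
- env.grab_frame(name): name is "scene" or "top"; returns a dict with "image" (400x640x3 uint8, blue, green, red), "fx", "fy", "cx", "cy" (pixels), "position" and "orientation" of the camera in the world. Camera axes: x right, y up, looking along -z (the intrinsics and any distortion apply to the point x, -y, -z); pixel columns grow to the right and rows downward; lengths in m; the calibration is good to about 2 mm. A picture is of the moment at which its call begins. There is no depth.
A pose or a line that the arm cannot do raises env.Unreachable and nothing moves.
- env.close_job(): hands the job in, once; it reports no verdict.
Trained networks look in a picture, given as the dict that the camera call returned (one of the last four; its "shot" number tells which), for a name from the list of things; names that differ only in an ending like _2 or _b are one class to them, and where a whole thing is asked for, a point or a joint stands for the part that bears it (a point fixed in the world has none). Each returns a list of dicts, best first, with "score" (0 to 1); they miss things now and then, are a little off and sometimes report something else, mostly with a low value. They report only what shows in the picture. A call takes as long as a camera call.
- env.search_frame(picture, thing): "xyz" ([x, y, z] in m, in world coordinates, good to about 4 mm: the middle of the surface that is visible of it).
- env.trace(picture, thing): "mask" (400x640 bool, what is visible of it).
The state is a dict: "clock": time; "joint_positions": joint angles; "qvel": joint speeds; "joint_torque": joint torques, N m; "position": TCP position; "tool_rot": TCP orientation; "force": force on the tool from outside, world axes, zero at the start; "wrist_torque": the same for the moment, N m; "opening": opening from 0.0 (shut) to 1.0 (fully open).
Only numpy, scipy, OpenCV 4.12 (cv2) and the standard library are available. Lean on these libraries where they do the work, as an engineer would, in place of code of your own. Each camera call takes 0.05 s, during which the arm holds its last target.

TASK

The hard radio case stands upright with its lid leaning open and its draw latch undone. Push the lid up against the foam, hook the slotted latch strap down over the stud on the lid, and swing the lever over past centre until it lies flat and holds the lid clamped by itself. Go by feel and gently: do not force lid, strap or lever, and leave the radio, the battery, the marker and the tape dispenser around it undisturbed.

Things in the scene. Friction and masses are not known exactly. Their poses are not given: they have to be found in the camera images.
- case: Fixed body half of a grey hard case standing upright, 100 (x) by 360 (y) by 170 mm tall. Origin on the table at y = 0; faces at x = -45 mm (open, foam-lined side) and x = +55 mm. Own z up, x from lid side to body side, y along the case. A steel draw latch sits on top at y = 0: lever on a pivot pin along y, strap on the lever, rubber stop under the lever. The lid stands on the -x side.
- pivot (a point): Pivot pin of the latch lever: at x = -26 mm, y = 0, z = 184 mm in the case's axes (14 mm above the case's top). Axes as the case.
- lid (a joint): Lid angle, rad: 0 = hard shut, grows as its top leans to -x of the case. Lid: shell 40 mm thick, 360 wide, hinge along y at x = -45, z = 12 mm of the case. Stiff hinge (about 1.5 N at the top) stays where left. Below 0.085 it squeezes springy foam, about 2 N/mm at the top; let go it comes back to about 0.084. Clamped by the latch it lies between about 0.01 and 0.075, depending on the stud.
- lid_rim (a point): Middle (y = 0) of the lid's upper outer edge (farthest from the body half), 170 mm up when shut. Axes of the lid: x towards the body half, z up the lid. The flat outer face runs straight down from it, 180 mm to each side, with vertical ribs 2.5 mm proud, 14 mm wide, at 85 and 155 mm to each side.
- stud_mount (a point): Nominal foot of the steel keeper stud on the lid's top face, y = 0, 19.4 mm from the lid's inner face; axes as lid_rim. Stud 6 mm along x, 10 along y, top 18 mm above this point, with a nose 2.5 mm long, 4 high at its top towards -x; a 4 mm plate round its foot. On its adjusting screw it stands up to 5 mm off this point either way along x: not reported, must be felt or seen.
- lever (a joint): Lever angle, rad: 0 = flat to +x of the case on its stop, 1.57 upright, more leans to the lid. Friction holds it (0.4 N at its end). The strap's pin lies at 20 mm * (cos(lever-0.209), sin(lever-0.209)) in case x, z from the pivot. Strap hooked, it takes up to about 10 N at its end, passes centre near 0.2 and then goes down by itself or with a light push.
- lever_tip (a point): Point on the lever 70 mm from the pivot, mid-thickness. Lever: steel plate 20 mm wide, 5 thick, 82 long, with a 24 mm wide end lip 5.5 mm proud on the upper side, 80 mm from the pivot. Own x runs from the pivot to its end; own z is its upper side (facing the lid when upright).
- strap (a joint): Strap angle relative to the lever, rad. strap minus lever = pitch of the strap (0 = level, pointing from its pin to -x of the case; positive = slot end raised). Light friction holds it where it is left, and carries it along when the lever turns unless the stud holds it.
- slot (a point): Centre of the strap's slot, 62 mm from the strap's pin. Slot 13 mm long (own x) by 16 wide, in a steel plate 4 mm thick, 34 wide; own -x points away from the strap's pin, own z is the plate's upper side.
- tab (a point): Grasp centre of the strap's black upright finger tab, 13 mm (own x) by 14 (own y) by 36 tall, on the strap beyond the slot. The point is 26 mm above the plate's mid-thickness and 75 mm along the strap from its pin; the tab ends 12 mm above it. Axes as slot. Pinch across own y. The strap weighs 30 g.
- radio: Black two-way radio standing upright beside the case, 36 x 58 x 110 mm plus a 75 mm antenna; origin under its middle. Leave alone.
- battery: Black battery pack lying on the counter beside the case, 52 x 80 x 22 mm; origin under its middle. Leave alone.
- marker: Pen marker lying on the counter near the radio, 120 mm long along own x, 17 mm thick; origin under its middle. Leave alone.
- tape_dispenser: Black desk tape dispenser, 160 x 55 x 90 mm, origin under its middle. Leave alone.

How it is judged (in metres and radians):
On the way, in this order (a step that is already met when the one before it is completed fails the run):
1. the lid is pushed up to the foam (lid angle below 0.10 rad) (value of joint lid below 0.1 rad), for 0.2 s.
2. the strap's slot is down over the stud, with the lever still up (above 0.6 rad) (z of slot in the frame of stud_mount below 0.0165 m and x of slot in the frame of stud_mount between -0.014 and 0.012 m and value of joint lid below 0.12 rad and value of joint lever above 0.6 rad), for 0.2 s.
3. the lever is flat (below 0.06 rad) with the strap still hooked and the lid drawn into the foam (below 0.079 rad) (z of slot in the frame of stud_mount below 0.0165 m and x of slot in the frame of stud_mount between -0.014 and 0.012 m and value of joint lever below 0.06 rad and value of joint lid below 0.079 rad), for 0.2 s.
At the end, for the whole second after the job is handed in: The lever lies flat past centre (within 0.06 rad of 0), the strap's slot is down over the stud (slot centre less than 16.5 mm above the lid's top at the stud, that is below the stud's top, within 14 mm along the lid's depth), the lid is held drawn into the foam (below 0.079 rad), everything at rest (all of step 3 and velocity of joint each of lever, lid below 0.05 rad/s); the robot touches nothing.
It fails at once if the lever is pressed onto its stop with more than 25 N (contact force between lever_c0 and case_c5 above 25 N).
It fails at once if the robot pushes the lid with more than 25 N (contact force between any of the fingers, the arm and lid above 25 N).
It fails at once if the strap is forced against the stud or lid with more than 45 N (contact force between strap and lid above 45 N).
It fails at once if a bystander is shoved (over 30 mm; the pen marker 50 mm) or tipped over (distance of any of radio, battery, tape_dispenser from where it was at the start of the episode above 0.03 m or angle between any of radio, battery, tape_dispenser's own z axis and vertical above 0.5 rad or distance of marker from where it was at the start of the episode above 0.05 m).
It also fails if it takes over 72 s, if anything falls off the work surface, if the arm or the gripper's body presses on something with over 40 N, if the wrist force passes 120 N, or if a joint passes its speed limit or range.

## Working session

There is one attempt and no reset: what is moved stays moved. The work goes in short steps, each a Python script; the robot and the scene stay as the last script left them, time stands still between calls to the robot, and variables do not carry over. Pictures are saved under pics/ and viewed, and the job is handed in when it is done.

```bash
mkdir -p pics; cat > h.py <<'E'
import numpy as np, cv2
from workcell import env
from scipy.spatial.transform import Rotation as R
def shot(n,name):
    f=env.grab_frame(n); cv2.imwrite(f'pics/{name}.png',f['image']); return f
def st():
    s=env.read_state(); print('t',round(s['clock'],2),'p',np.round(s['position'],4),'rot',np.round(s['tool_rot'],2),'F',np.round(s['force'],2),'op',round(s['opening'],3)); return s
E
python3 - <<'E'
from h import *
for n in ['scene','top']:
    f=shot(n,n+'0')
    print(n,{k:np.round(v,4) if k!='image' else 0 for k,v in f.items()})
    for t in ['case','pivot','lid','lid_rim','stud_mount','lever','lever_tip','strap','slot','tab','radio','battery','marker','tape_dispenser']:
        r=env.search_frame(f,t)
        print(t,[(np.round(a['xyz'],4).tolist(),round(a['score'],2)) for a in r[:2]])
st()
E
```

```text
scene {'image': 0, 'fx': np.float64(377.5945), 'fy': np.float64(377.5945), 'cx': np.float64(330.3223), 'cy': np.float64(198.4058), 'position': array([0.9845, 0.6201, 0.8214]), 'orientation': array([ 49.5983,  -0.5269, 148.5761]), 'shot': np.int64(1)}
case [([0.6062, 0.1568, 0.1638], 0.66)]
pivot [([0.6056, 0.1653, 0.1647], 0.84)]
lid [([0.508, 0.1903, 0.1584], 0.72)]
lid_rim [([0.5087, 0.1879, 0.1611], 0.66)]
stud_mount [([0.5078, 0.1878, 0.1605], 0.85)]
lever [([0.5489, 0.1076, 0.2327], 0.73), ([0.5386, 0.1076, 0.233], 0.28)]
lever_tip [([0.5515, 0.1082, 0.2375], 0.93)]
strap [([0.5421, 0.1084, 0.2349], 0.78), ([0.6073, 0.1642, 0.1644], 0.57)]
slot [([0.536, 0.1084, 0.2333], 0.54)]
tab [([0.5384, 0.1041, 0.2335], 0.68)]
radio [([0.6071, 0.4212, 0.0953], 0.83), ([0.5076, 0.1882, 0.1556], 0.51)]
battery [([0.6488, -0.1658, 0.0232], 0.93)]
marker [([0.4741, 0.4114, 0.0107], 0.88), ([0.6135, -0.4652, 0.0327], 0.34)]
tape_dispenser [([0.6143, -0.4644, 0.0319], 0.83)]
top {'image': 0, 'fx': np.float64(364.0167), 'fy': np.float64(364.0167), 'cx': np.float64(316.8106), 'cy': np.float64(204.
[... 176 characters left out ...]
[0.5706, 0.1054, 0.1719], 0.85)]
lid [([0.5073, 0.0972, 0.1638], 0.57)]
lid_rim [([0.506, 0.097, 0.1608], 0.91), ([0.5299, 0.1016, 0.2441], 0.33)]
stud_mount [([0.506, 0.1002, 0.1649], 0.78)]
lever [([0.5454, 0.0995, 0.2413], 0.54)]
lever_tip [([0.5454, 0.1008, 0.2394], 0.62)]
strap [([0.5317, 0.0963, 0.2443], 0.45)]
slot [([0.5251, 0.1024, 0.2459], 0.59), ([0.6368, -0.1722, 0.0215], 0.49)]
tab [([0.5299, 0.0964, 0.245], 0.6)]
radio [([0.5931, 0.3952, 0.1082], 0.97)]
battery [([0.6372, -0.1702, 0.0226], 0.94), ([0.5323, 0.099, 0.2454], 0.68)]
marker []
tape_dispenser [([0.5952, -0.4826, 0.0335], 0.8)]
t 1.5 p [ 0.1965 -0.5933  0.2226] rot [-90.    -0.    18.32] F [ 0.46 -0.15 -0.46] op 0.997
```

```bash
python3 - <<'E'
import cv2
a=cv2.imread('pics/scene0.png'); cv2.imwrite('pics/scene0c.png',cv2.resize(a[110:310,180:480],None,fx=2.6,fy=2.6,interpolation=cv2.INTER_CUBIC))
b=cv2.imread('pics/top0.png'); cv2.imwrite('pics/top0c.png',cv2.resize(b[140:320,200:440],None,fx=3.2,fy=3.2,interpolation=cv2.INTER_CUBIC))
E
```

```text
(no output)
```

View pics/scene0.png

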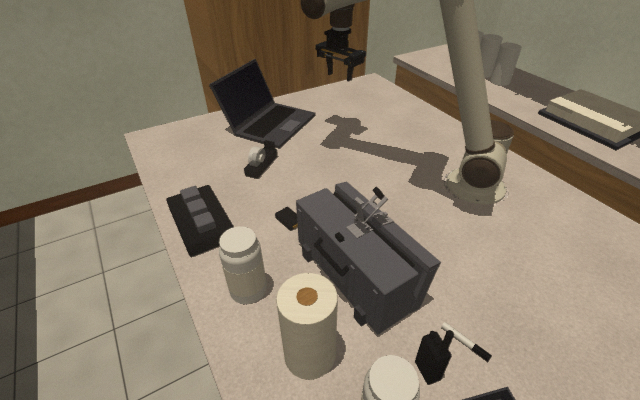

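View pics/top0.png

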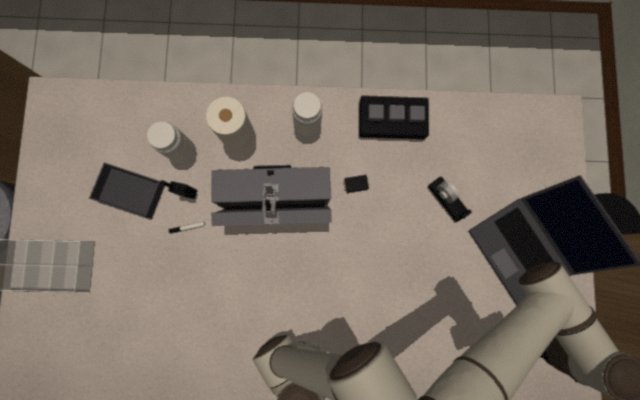

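View pics/scene0c.png

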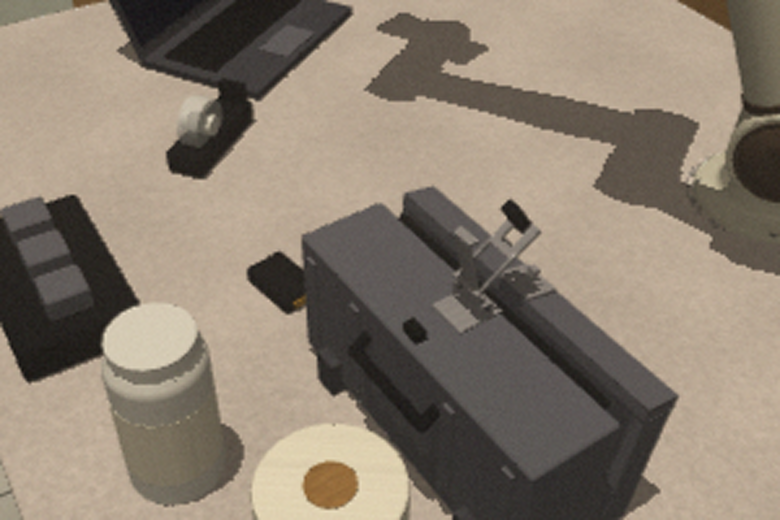

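View pics/top0c.png

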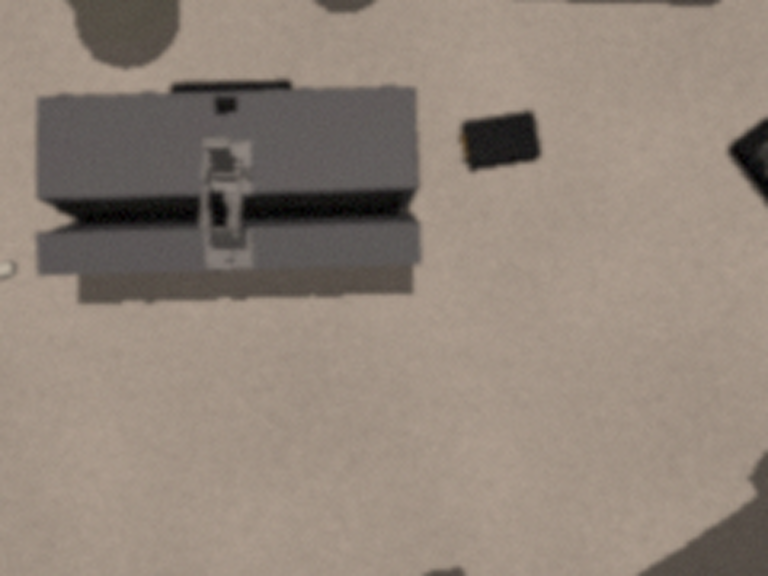

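```bash
cat >> h.py <<'E'
def ray(f,u,v):
    Rm=R.from_euler('xyz',f['orientation'],degrees=True).as_matrix()
    d=np.array([(u-f['cx'])/f['fx'],-(v-f['cy'])/f['fy'],-1.0]); return np.array(f['position']),Rm@d
def onz(f,u,v,z):
    o,d=ray(f,u,v); return o+d*(z-o[2])/d[2]
def proj(f,p):
    Rm=R.from_euler('xyz',f['orientation'],degrees=True).as_matrix()
    c=(np.atleast_2d(p)-np.array(f['position']))@Rm
    return np.c_[f['cx']+f['fx']*c[:,0]/-c[:,2], f['cy']-f['fy']*c[:,1]/-c[:,2]]
E
python3 - <<'E'
from h import *
f=env.grab_frame('top')
for n,c in dict(TL=(37,97),TR=(417,87),BR=(417,190),BL=(37,199)).items():
    print(n,onz(f,c[0]/3.2+200-.5+.15,c[1]/3.2+140-.35,.17).round(4))
for n,c in dict(lidL=(38,273),lidR=(420,263),li2=(38,235),li3=(420,220)).items():
    print(n,onz(f,c[0]/3.2+200-.35,c[1]/3.2+140-.35,.165).round(4))
f2=env.grab_frame('scene')
for n,c in dict(a=(303,238),b=(383,206),c=(530,478),d=(618,425)).items():
    print(n,onz(f2,c[0]/2.6+180-.3,c[1]/2.6+110-.3,.17).round(4))
for n,c in dict(a=(676,398),b=(432,187),c=(404,195),d=(632,428)).items():
    print(n,onz(f2,c[0]/2.6+180-.3,c[1]/2.6+110-.3,.165).round(4))
E
```

```text
TL [0.6423 0.2851 0.17  ]
TR [ 0.6629 -0.0741  0.17  ]
BR [ 0.5638 -0.0762  0.17  ]
BL [0.5452 0.2793 0.17  ]
lidL [0.4764 0.2755 0.165 ]
lidR [ 0.4954 -0.0807  0.165 ]
li2 [0.5119 0.2776 0.165 ]
li3 [ 0.536  -0.0799  0.165 ]
a [ 0.6635 -0.0661  0.17  ]
b [ 0.5672 -0.0688  0.17  ]
c [0.6437 0.2838 0.17  ]
d [0.5486 0.2798 0.17  ]
a [0.4827 0.2808 0.165 ]
b [ 0.5012 -0.0749  0.165 ]
c [ 0.5349 -0.0786  0.165 ]
d [0.5373 0.2856 0.165 ]
```

```bash
python3 - <<'E'
import cv2
a=cv2.imread('pics/scene0.png'); cv2.imwrite('pics/s1.png',cv2.resize(a[175:245,335:415],None,fx=8,fy=8,interpolation=cv2.INTER_CUBIC))
b=cv2.imread('pics/top0.png'); cv2.imwrite('pics/t1.png',cv2.resize(b[175:235,240:300],None,fx=9,fy=9,interpolation=cv2.INTER_CUBIC))
E
```

```text
(no output)
```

View pics/s1.png

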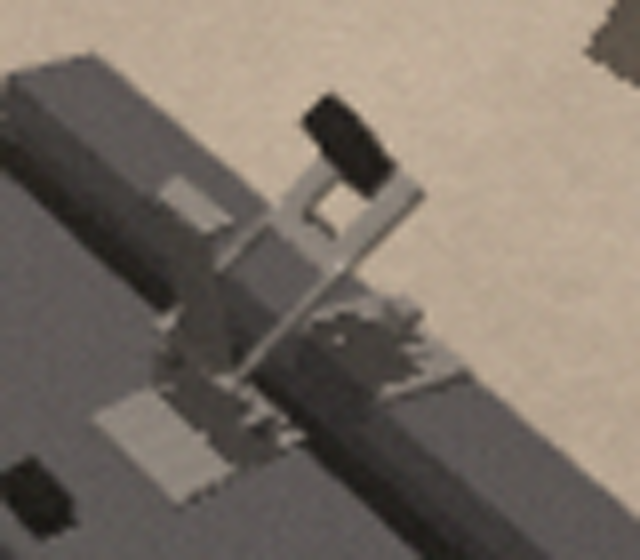

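View pics/t1.png

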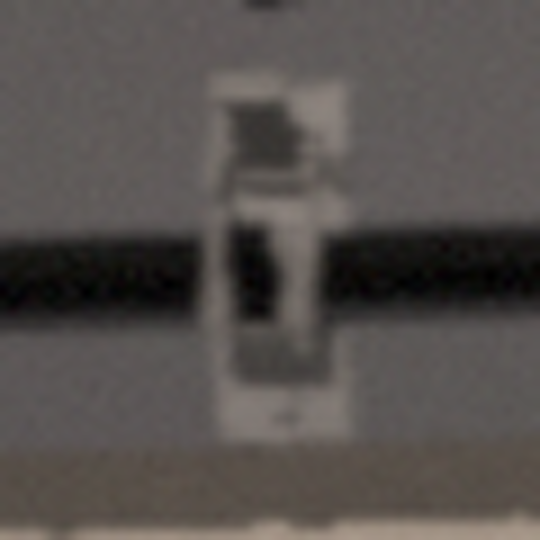

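```bash
cat >> h.py <<'E'
YAW=np.deg2rad(3.2); O=np.array([0.5996,0.105,0.])
Rc=R.from_euler('z',YAW).as_matrix()
def W(p): return np.atleast_2d(p)/1000@Rc.T+O      # case mm -> world
def C(p): return (np.atleast_2d(p)-O)@Rc*1000
def ony(f,u,v,yc=0.):
    o,d=ray(f,u,v); o=C(o)[0]; d=Rc.T@d; t=(yc-o[1])/d[1]; return o+d*t
def lidpt(th,x,y,z): # lid coordinates relative to hinge when shut, case mm
    return np.array([-45+np.cos(th)*x-np.sin(th)*z, y, 12+np.cos(th)*z+np.sin(th)*x])
def pin(L): return np.array([-26+20*np.cos(L-.209),0,184+20*np.sin(L-.209)])
def strap(L,ph,a,y,h): # a along from pin, h above plate
    p=pin(L); return p+np.array([-a*np.cos(ph)+h*np.sin(ph),y,a*np.sin(ph)+h*np.cos(ph)])
def lev(L,a,y,h): # h on upper side
    return np.array([-26+a*np.cos(L)-h*np.sin(L),y,184+a*np.sin(L)+h*np.cos(L)])
def box(fn,r):
    P=[fn(a,b,c) for a in r[0] for b in r[1] for c in r[2]]
    E=[(i,j) for i in range(8) for j in range(i+1,8) if bin(i^j).count('1')==1]
    return np.array(P),E
def overlay(f,name,th,L,ph,crop,s,stud=0):
    im=cv2.resize(f['image'][crop[1]:crop[3],crop[0]:crop[2]],None,fx=s,fy=s,interpolation=cv2.INTER_CUBIC)
    def dr(fn,r,col):
        P,E=box(fn,r); q=((proj(f,W(P))-[crop[0],crop[1]]+.5)*s).astype(int)
        for i,j in E: cv2.line(im,tuple(map(int,q[i])),tuple(map(int,q[j])),col,1)
    dr(lambda a,b,c:np.array([a,b,c]),[(-45,55),(-180,180),(0,170)],(255,255,0))
    dr(lambda a,b,c:lidpt(th,a,b,c),[(-40,0),(-180,180),(-12,158)],(0,255,255))
    dr(lambda a,b,c:lidpt(th,a+stud-19.4,b,158+c),[(-3,3),(-5,5),(0,18)],(0,165,255))
    dr(lambda a,b,c:lev(L,a,b,c),[(0,82),(-10,10),(-2.5,2.5)],(0,0,255))
    dr(lambda a,b,c:strap(L,ph,a,b,c),[(0,84),(-17,17),(-2,2)],(0,255,0))
    dr(lambda a,b,c:strap(L,ph,a,b,c),[(55.5,68.5),(-8,8),(-2,2)],(0,255,0))
    dr(lambda a,b,c:strap(L,ph,a,b,c),[(68.5,81.5),(-7,7),(2,38)],(255,0,255))
    cv2.imwrite(f'pics/{name}.png',im)
E
python3 - <<'E'
from h import *
f=env.grab_frame('scene')
for u,v in [(330,100),(345,145),(380,190)]: print('tab',ony(f,335+u/8-.5,175+v/8-.5).round(1))
print(strap(2.0,.5,75,0,26),strap(2.0,.8,75,0,26))
overlay(f,'ov1',.17,2.0,.8,(335,175,415,245),8)
f=env.grab_frame('top')
overlay(f,'ov2',.17,2.0,.8,(240,170,300,235),9)
E
```

```text
tab [-59.4   0.  283. ]
tab [-67.4   0.  262.6]
tab [-83.9   0.  237.6]
[-83.72219579   0.         262.29112164] [-63.97031249   0.         275.43314089]
```

View pics/ov1.png

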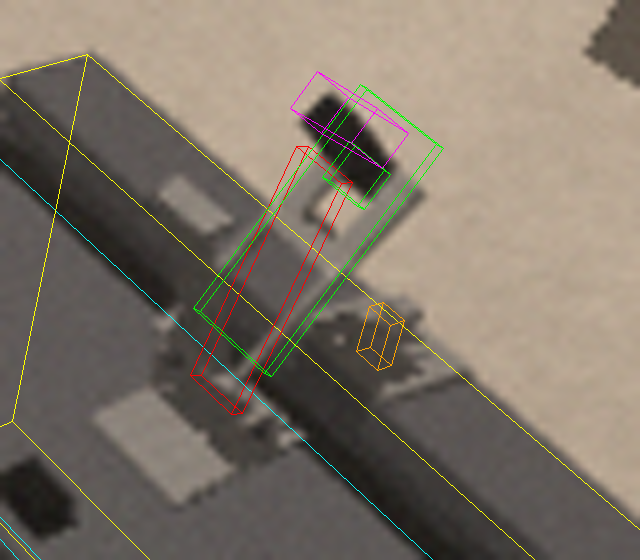

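View pics/ov2.png

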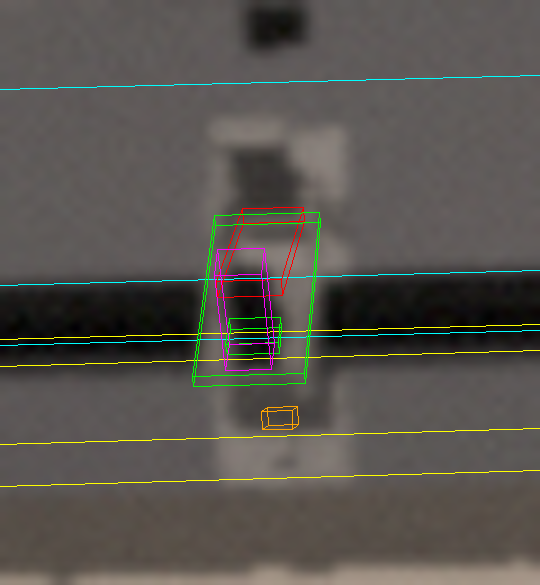

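```bash
python3 - <<'E'
from h import *
f=env.grab_frame('scene'); 
ims=[]
for t in ['lever','strap','tab']:
    r=env.trace(f,t); print(t,[(round(a['score'],2),int(a['mask'].sum())) for a in r])
    im=f['image'].copy(); im[r[0]['mask']]=(0.5*im[r[0]['mask']]+[0,0,127]).astype(np.uint8)
    ims.append(cv2.resize(im[180:240,345:405],None,fx=4.2,fy=4.2,interpolation=cv2.INTER_NEAREST))
a=np.hstack(ims)
f=env.grab_frame('top'); ims=[]
for t in ['lever','strap','tab']:
    r=env.trace(f,t); print(t,[(round(a['score'],2),int(a['mask'].sum())) for a in r])
    im=f['image'].copy(); 
    if r: im[r[0]['mask']]=(0.5*im[r[0]['mask']]+[0,0,127]).astype(np.uint8)
    ims.append(cv2.resize(im[175:235,240:300],None,fx=4.2,fy=4.2,interpolation=cv2.INTER_NEAREST))
cv2.imwrite('pics/m1.png',np.vstack([a,np.hstack(ims)]))
f=env.grab_frame('scene')
overlay(f,'ov3',.17,1.2,.8,(335,175,415,245),6)
f=env.grab_frame('top')
overlay(f,'ov4',.17,1.2,.8,(240,170,300,235),6.5)
a=cv2.imread('pics/ov3.png');b=cv2.imread('pics/ov4.png')[:420]
cv2.imwrite('pics/ov34.png',np.hstack([a[:420,:410],b]))
E
```

```text
lever [(0.84, 485)]
strap [(0.56, 241)]
tab [(0.54, 297)]
lever [(0.69, 236)]
strap [(0.57, 133)]
tab [(0.43, 130)]
```

View pics/m1.png

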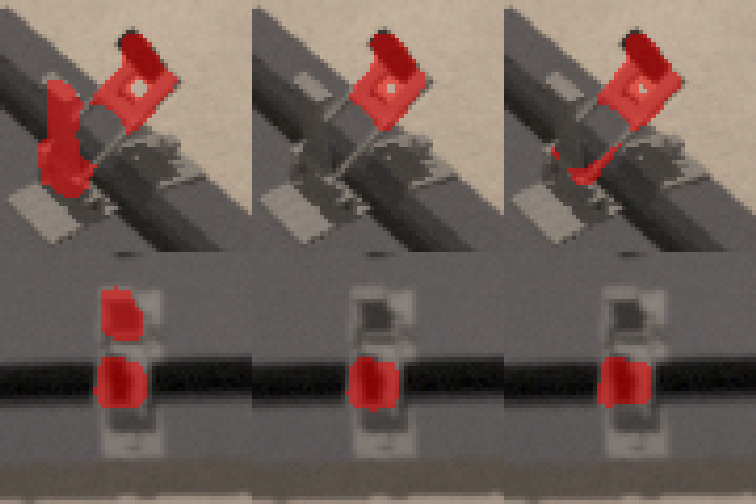

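View pics/ov34.png

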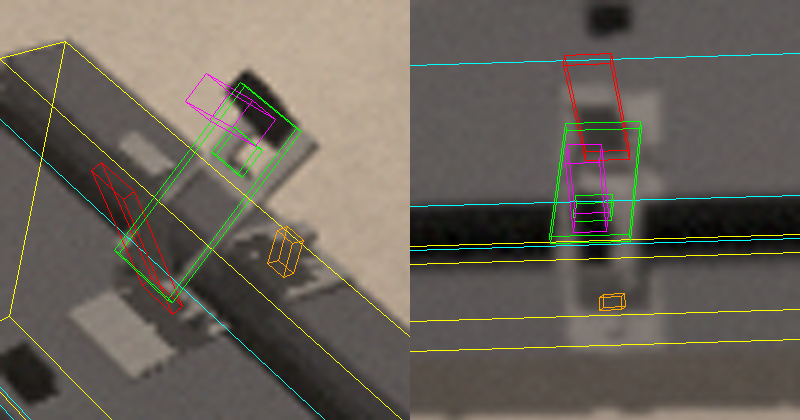

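```bash
python3 - <<'E'
from h import *
f=env.grab_frame('scene')
print('lip',ony(f,335+195/8-.5,175+205/8-.5).round(1))
print('strapcorner',ony(f,335+425/8-.5,175+190/8-.5,17).round(1))
print('slot',ony(f,335+338/8-.5,175+210/8-.5,0).round(1))
L,ph=1.6,.62
print(lev(L,80,0,3),strap(L,ph,84,17,0))
overlay(f,'ov3',.17,L,ph,(335,175,415,245),6)
f=env.grab_frame('top')
overlay(f,'ov4',.17,L,ph,(240,170,300,235),6.5)
a=cv2.imread('pics/ov3.png');b=cv2.imread('pics/ov4.png')[:420]
cv2.imwrite('pics/ov5.png',np.hstack([a[:420,:410],b]))
E
```

```text
lip [-11.8   0.  266.3]
strapcorner [-85.2  17.  248.9]
slot [-67.6   0.  237.5]
[-31.33468259   0.         263.87828968] [-90.78920662  17.         252.4845562 ]
```

View pics/ov5.png

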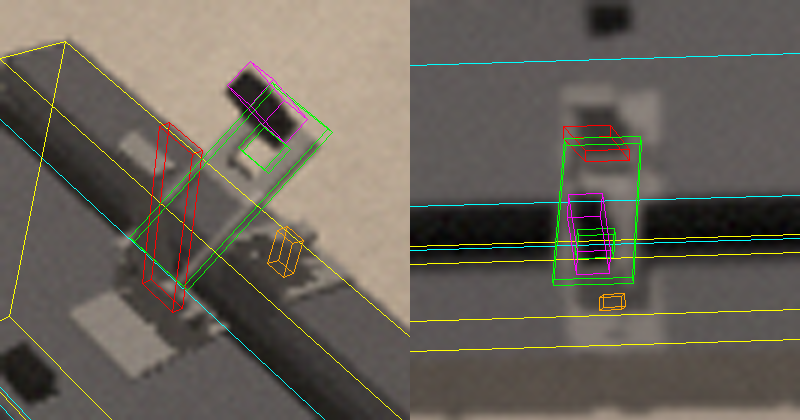

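```bash
cat >> h.py <<'E'
def ori(tilt=0.): # tool down, jaws along case y; tool back leans to case +x by tilt rad
    return (R.from_euler('z',YAW)*R.from_euler('y',tilt)*R.from_euler('x',-np.pi/2)).as_euler('xyz',degrees=True)
E
python3 - <<'E'
from h import *
env.gripper_to(0.0)
env.goto(W([-155,-120,260])[0],ori()); st()
env.move_straight(W([-155,-120,135])[0],rate=.15); s=st()
print(env.move_straight(W([-132,-120,135])[0],rate=.06,force_limit=3.0)); st()
r=env.move_straight(W([-100,-120,135])[0],rate=.025,force_limit=4.5); print(r); s=st(); print(C(s['position']))
env.dwell(.3); s=st(); print(C(s['position']))
f=shot('scene','s2')
E
```

```text
t 6.06 p [ 0.4516 -0.0239  0.26  ] rot [-9.001e+01  1.000e-02  3.150e+00] F [ 0.21 -0.92  0.04] op 0.004
t 7.04 p [ 0.4523 -0.0235  0.1357] rot [-89.99  -0.1    3.2 ] F [-0.13  0.21  0.2 ] op 0.008
False
t 7.58 p [ 0.4746 -0.0222  0.1348] rot [-9.00e+01  4.00e-02  3.18e+00] F [ 0.79 -0.03  0.69] op 0.008
True
t 8.47 p [ 0.4969 -0.0211  0.1343] rot [-90.02   0.18   3.17] F [ 0.23 -0.77  0.39] op 0.002
[[-109.53971736 -120.17462053  134.33928823]]
t 8.78 p [ 0.4955 -0.0214  0.134 ] rot [-90.04   0.3    3.17] F [0.35 0.49 0.36] op 0.003
[[-110.95628696 -120.40444679  133.99936296]]
```

View pics/s2.png

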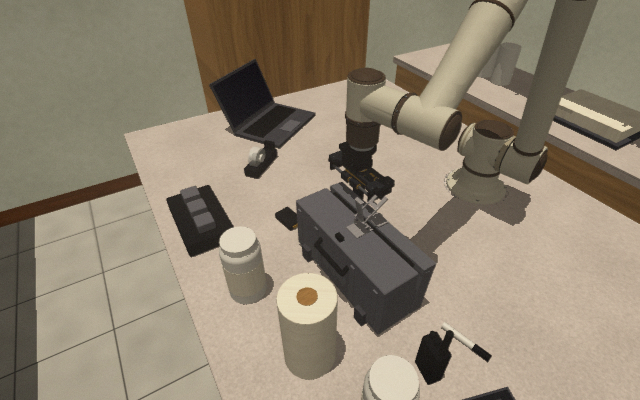

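```bash
python3 - <<'E'
from h import *
r=env.move_straight(W([-100,-120,135])[0],rate=.02,force_limit=9); print(r); s=st(); print(C(s['position']))
env.dwell(.4); s=st(); print(C(s['position']))
f=env.grab_frame('scene'); overlay(f,'ov6',.08,1.4,.61,(325,170,425,250),8)
f=shot('top','t3'); overlay(f,'ov7',.08,1.4,.61,(240,170,330,235),8)
E
```

```text
True
t 9.22 p [ 0.4976 -0.0215  0.1337] rot [-90.09   0.87   3.11] F [-1.75  0.02  1.63] op 0.006
[[-108.92731439 -120.65575456  133.67381055]]
t 9.62 p [ 0.4975 -0.0216  0.1334] rot [-90.09   0.84   3.12] F [-2.54 -0.67  0.92] op 0.011
[[-109.05302532 -120.69704012  133.41609419]]
```

View pics/ov6.png

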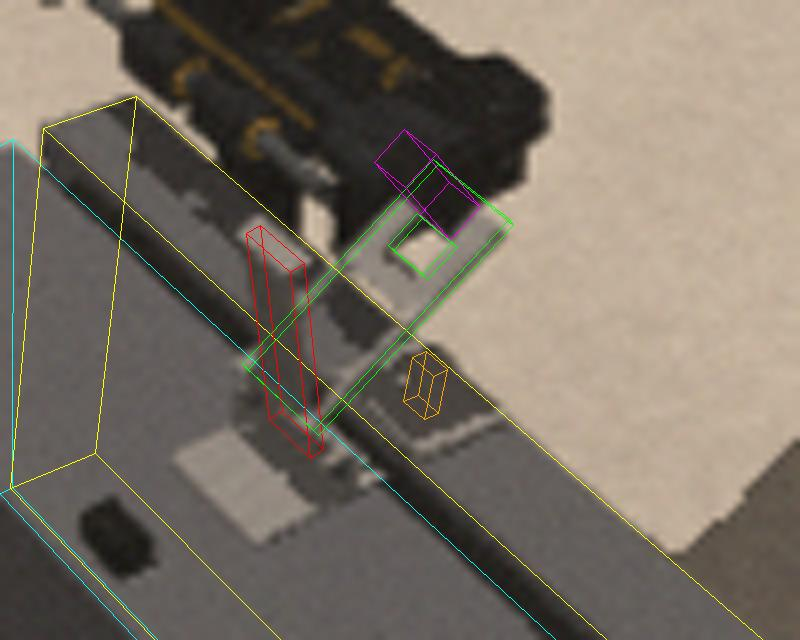

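View pics/ov7.png

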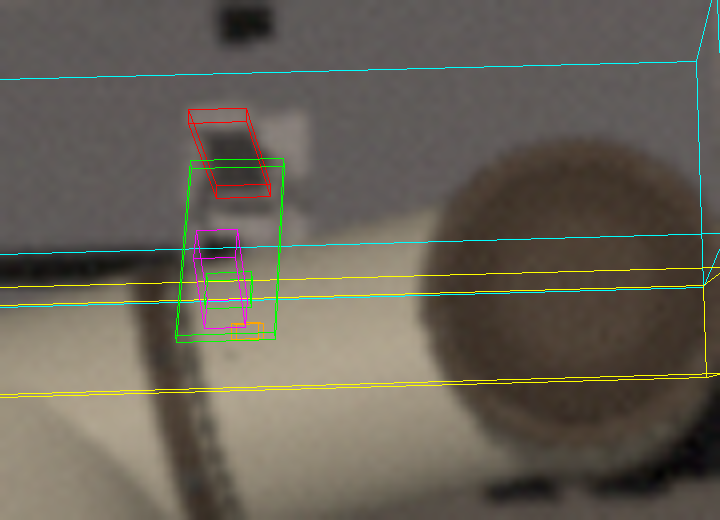

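```bash
python3 - <<'E'
from h import *
for i in range(3):
    p=C(env.read_state()['position'])[0]
    r=env.move_straight(W([p[0]+2,-120,135])[0],rate=.015,force_limit=12); s=st(); print(r,C(s['position']).round(1))
    env.dwell(.1); s=st()
f=env.grab_frame('scene'); overlay(f,'ov6',.084,1.4,.61,(325,170,425,250),8)
E
```

```text
t 10.03 p [ 0.498  -0.0212  0.1342] rot [-90.11   1.01   3.09] F [-4.99 -0.84 -1.68] op 0.005
False [[-108.5 -120.3  134.2]]
t 10.12 p [ 0.4981 -0.0212  0.1343] rot [-90.1    0.99   3.09] F [-4.77 -2.02 -2.83] op 0.003
t 10.38 p [ 0.4987 -0.0212  0.1344] rot [-90.11   1.01   3.09] F [-5.25 -2.03 -1.35] op 0.006
False [[-107.8 -120.3  134.4]]
t 10.47 p [ 0.4987 -0.0212  0.1344] rot [-90.11   1.01   3.09] F [-5.61 -0.54 -0.64] op 0.004
t 10.72 p [ 0.4989 -0.0211  0.1345] rot [-90.11   1.04   3.09] F [-6.74 -1.7   0.36] op 0.009
False [[-107.6 -120.3  134.5]]
t 10.82 p [ 0.4989 -0.0212  0.1344] rot [-90.11   1.04   3.09] F [-6.96 -2.29 -0.53] op 0.002
```

View pics/ov6.png

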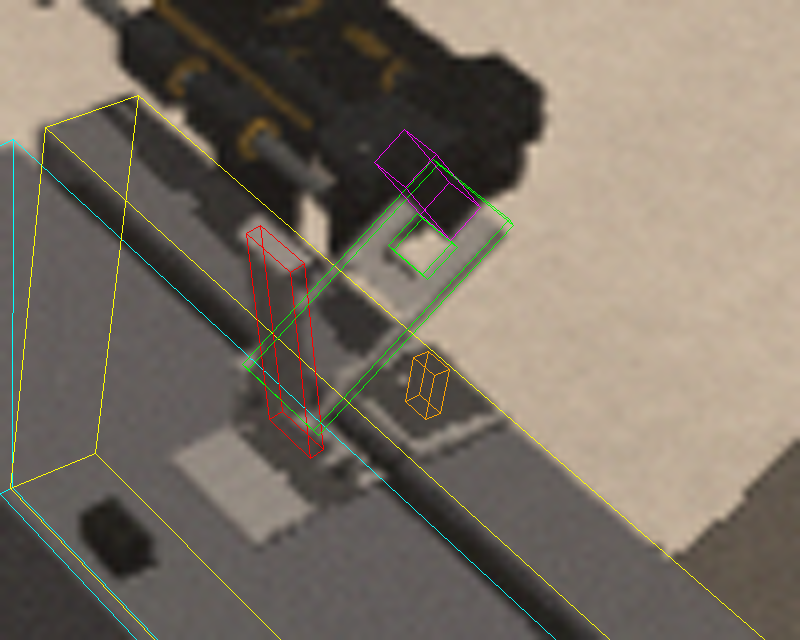

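```bash
python3 - <<'E'
from h import *
env.move_straight(W([-150,-122,136])[0],rate=.1)
env.move_straight(W([-150,-122,330])[0],ori(.3),rate=.2); env.gripper_to(.6)
s=st()
f=env.grab_frame('scene'); overlay(f,'ov8',.084,1.4,.61,(355,190,405,240),12)
cv2.imwrite('pics/raw8.png',cv2.resize(f['image'][190:240,355:405],None,fx=12,fy=12,interpolation=cv2.INTER_CUBIC))
r=env.search_frame(f,'tab'); print([(C(a['xyz']).round(1),a['score']) for a in r[:2]])
E
```

```text
t 13.67 p [ 0.4567 -0.0252  0.33  ] rot [-90.    17.19   3.2 ] F [-0.76  0.64  0.27] op 0.595
[(array([[-64.7,   2. , 234. ]]), 0.82)]
```

View pics/ov8.png

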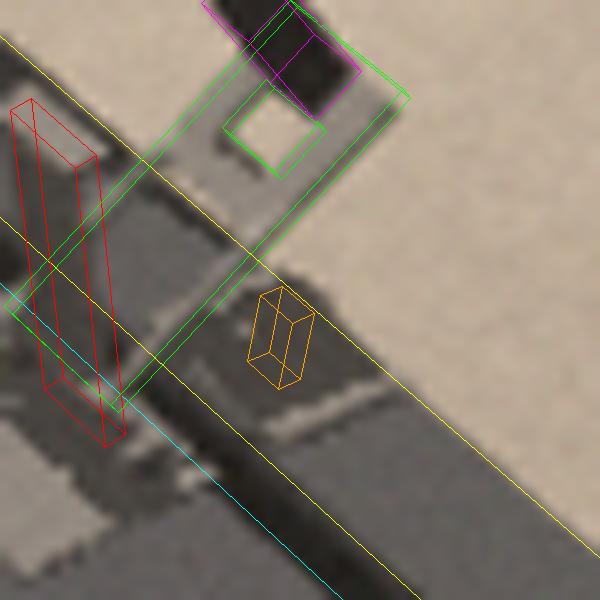

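View pics/raw8.png

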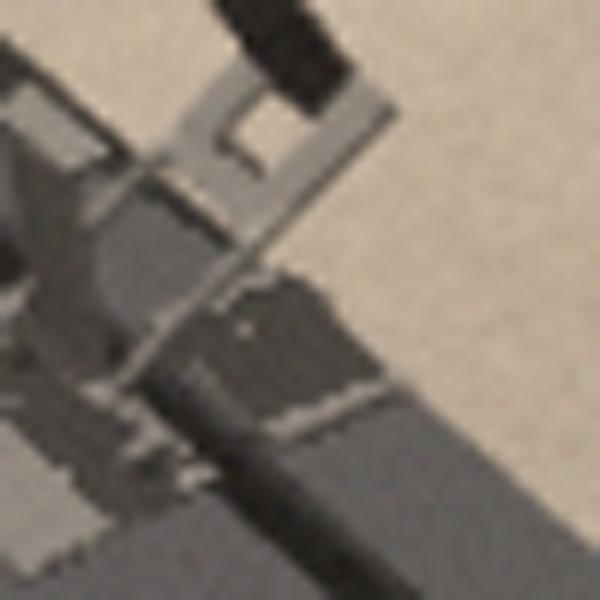

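```bash
cat >> h.py <<'E'
def tcp_for(L,ph,t,g=15.,y=0.,dx=0,dz=0):
    p=strap(L,ph,75,y,26)+np.array([dx,0,dz]); return W(p+g*np.array([-np.sin(t),0,-np.cos(t)]))[0]
E
python3 - <<'E'
from h import *
t=.5
env.goto(tcp_for(1.4,.6,t,-45),ori(t)); st()
r=env.move_straight(tcp_for(1.4,.6,t,14),rate=.08,force_limit=5); print(r); s=st()
f=env.grab_frame('scene'); overlay(f,'ov9',.084,1.4,.6,(335,165,415,245),7.5)
E
```

```text
t 14.47 p [0.5557 0.1026 0.3052] rot [-90.06  28.72   3.2 ] F [ 0.15 -0.86  1.01] op 0.596
False
t 15.35 p [0.5275 0.1008 0.2548] rot [-89.99  28.56   3.2 ] F [0.16 0.23 0.2 ] op 0.6
```

View pics/ov9.png

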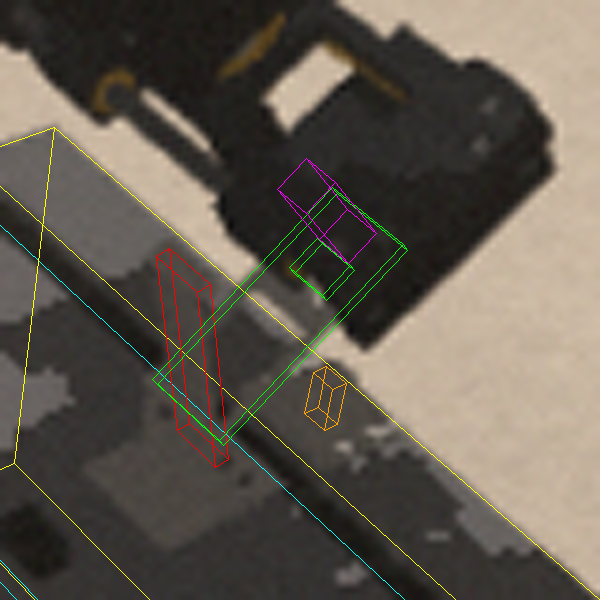

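```bash
python3 - <<'E'
from h import *
env.gripper_to(0.0,grasp_force=12); s=st(); print(C(s['position']))
E
```

```text
t 16.13 p [0.5272 0.1003 0.2541] rot [-90.08  28.66   3.16] F [-0.45 -2.01 -0.82] op 0.163
[[-72.52135986  -0.67622789 254.13792502]]
```

```bash
cat >> h.py <<'E'
from scipy.optimize import fsolve
def link(x,z,g=(1.4,0.)): # slot (x,z) case mm -> L,phi
    f=lambda q: [(pin(q[0])+62*np.array([-np.cos(q[1]),0,np.sin(q[1])]))[0]-x,(pin(q[0])+62*np.array([-np.cos(q[1]),0,np.sin(q[1])]))[2]-z]
    q,_,ok,_=fsolve(f,g,full_output=True); return q[0],q[1],ok==1
YG=-0.7
def go(L,ph,rate=.05,fl=8,dx=0,dz=0,dt=-.1):
    t=ph+dt
    r=env.move_straight(tcp_for(L,ph,t,14,YG,dx,dz),ori(t),rate=rate,force_limit=fl)
    s=env.read_state(); print('L %.2f ph %.2f'%(L,ph),r,'F',np.round(s['force'],1),'err',(C(s['position'])-C(tcp_for(L,ph,t,14,YG,dx,dz))).round(1),'t',round(s['clock'],2)); return r
E
python3 - <<'E'
from h import *
L1,p1,ok=link(-80.4,197); print(L1,p1,ok)
for a in [.25,.5,.75,1]:
    if go(1.4+(L1-1.4)*a,.6+(p1-.6)*a,rate=.08): break
f=env.grab_frame('scene'); overlay(f,'ov10',.084,L1,p1,(335,175,415,245),8)
cv2.imwrite('pics/raw10.png',cv2.resize(f['image'][175:245,335:415],None,fx=8,fy=8,interpolation=cv2.INTER_CUBIC))
E
```

```text
1.4036699783307103 -0.09047644780036633 True
L 1.40 ph 0.43 False F [-2.6 -1.6  2.9] err [[-1.7 -0.3  1. ]] t 16.46
L 1.40 ph 0.25 False F [-2.9 -1.4  1.5] err [[-0.8 -0.2  0.7]] t 16.79
L 1.40 ph 0.08 False F [-2.8 -2.1 -0.4] err [[-0.8 -0.2 -0.1]] t 17.13
L 1.40 ph -0.09 False F [-4.  -2.2 -0.5] err [[-0.5 -0.2 -0.3]] t 17.49
```

View pics/ov10.png

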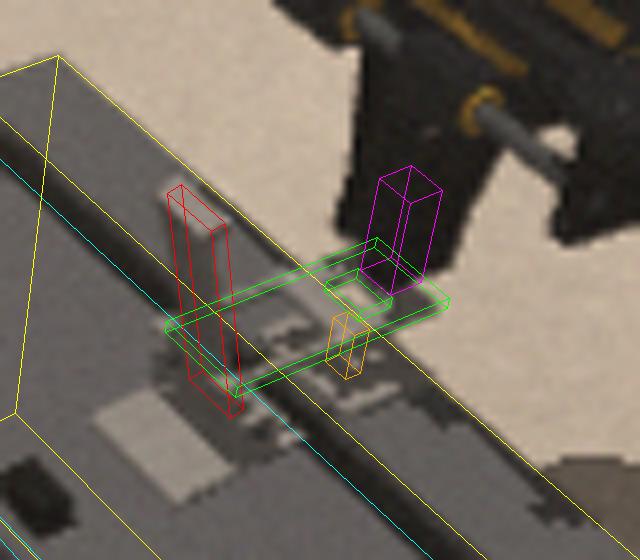

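View pics/raw10.png

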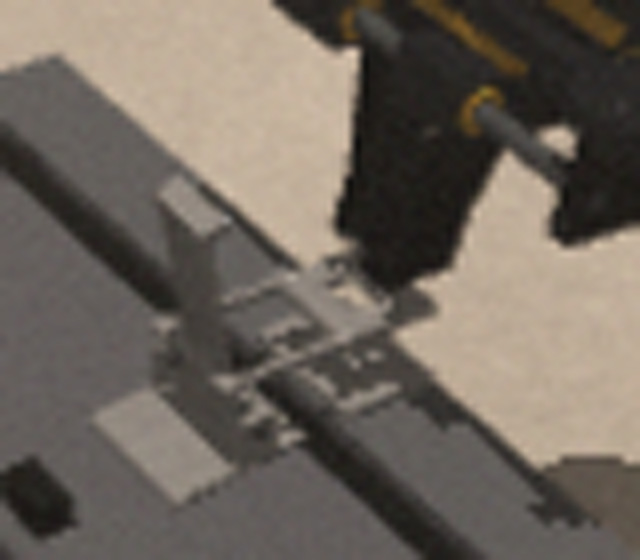

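```bash
python3 - <<'E'
from h import *
for z in [193,189,186,183]:
    L1,p1,ok=link(-80.4,z)
    if go(L1,p1,rate=.03,fl=5): break
f=env.grab_frame('scene'); overlay(f,'ov11',.084,L1,p1,(335,175,415,245),8)
cv2.imwrite('pics/raw11.png',cv2.resize(f['image'][175:245,335:415],None,fx=8,fy=8,interpolation=cv2.INTER_CUBIC))
E
```

```text
L 1.43 ph -0.16 True F [0.2 0.8 0.5] err [[ 1.1 -0.5 -0.4]] t 17.78
```

View pics/ov11.png

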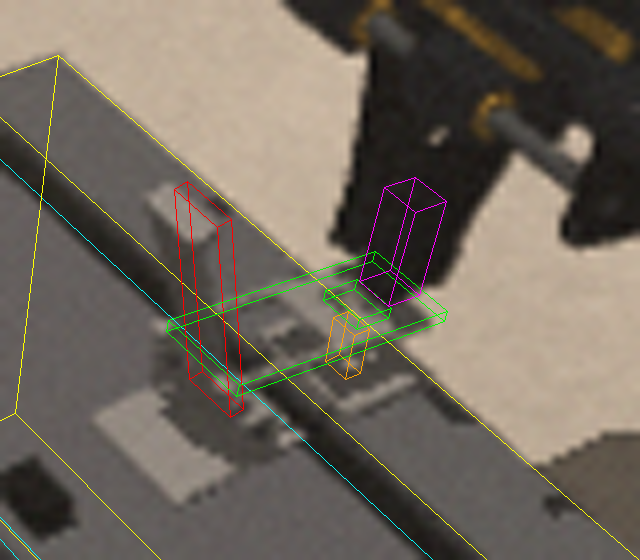

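View pics/raw11.png

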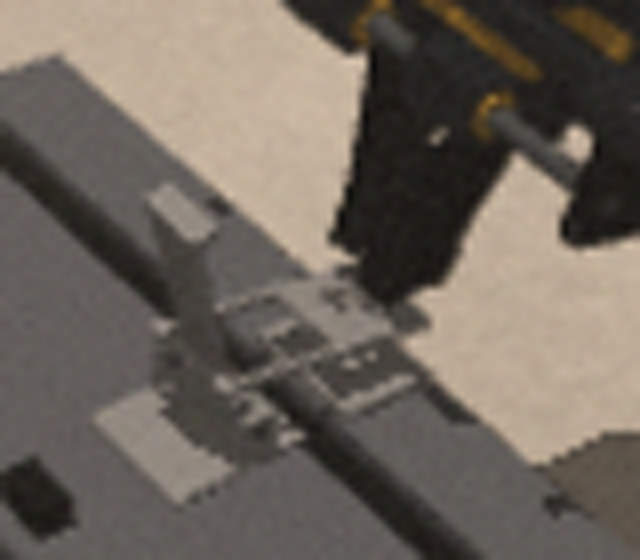

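```bash
python3 - <<'E'
from h import *
f=env.grab_frame('scene')
for q in [(195,205),(180,212)]:
    c=ony(f,335+q[0]/8-.5,175+q[1]/8-.5); print(c.round(1), np.arctan2(c[2]-184,c[0]+26))
for L,p in [(1.25,-.16),(1.25,-.13)]: 
    print(strap(L,p,62,0,0))
overlay(f,'ov12',.084,1.25,-.15,(360,195,400,235),15)
cv2.imwrite('pics/raw12.png',cv2.resize(f['image'][195:235,360:400],None,fx=15,fy=15,interpolation=cv2.INTER_CUBIC))
print((proj(f,W([[-80,0,185],[-75,0,185],[-80,5,185],[-80,0,190]]))-[360,195])*15)
E
```

```text
[-11.8   0.  266.3] 1.4000165477546611
[ -6.5  -0.  266.3] 1.3376281498538487
[-77.10093957   0.         191.38047151]
[-77.36968541   0.         193.22088348]
[[280.60435391 299.82002478]
 [257.33357214 311.40456043]
 [300.29045883 316.97491287]
 [283.40699539 277.54888074]]
```

View pics/ov12.png

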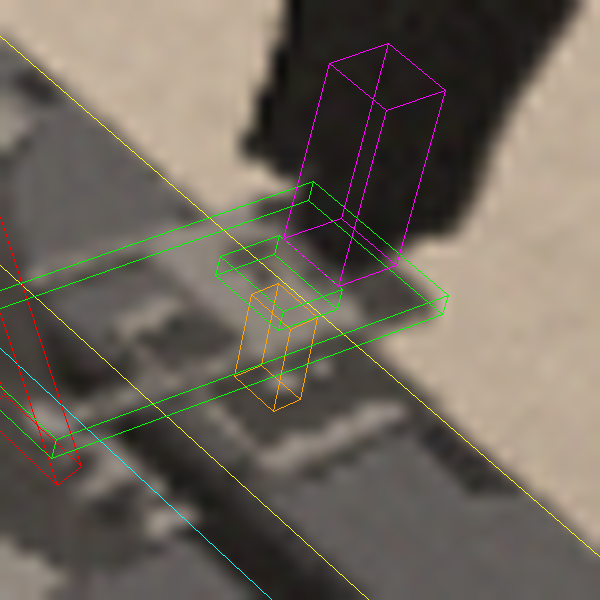

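View pics/raw12.png

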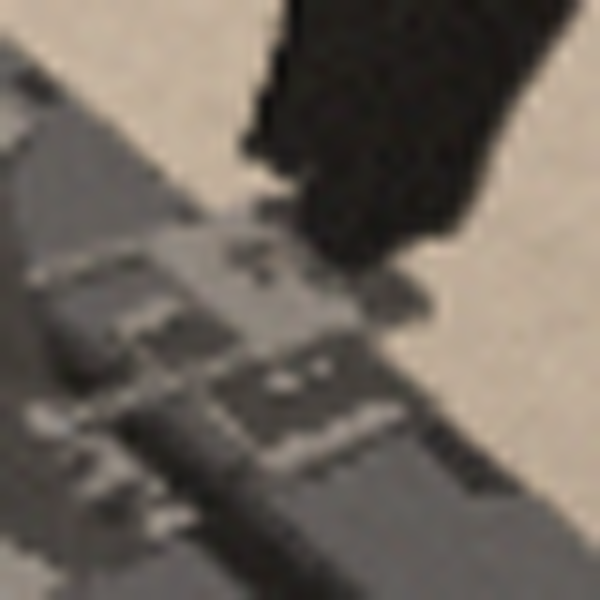

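```bash
python3 - <<'E'
from h import *
for z in [191,189,187,185,183,181]:
    L1,p1,ok=link(-80.0,z)
    if go(L1,p1,rate=.02,fl=5): break
E
```

```text
L 1.43 ph -0.19 False F [ 1.5 -2.7 -0.5] err [[ 0.4 -0.2  0.2]] t 18.13
L 1.45 ph -0.23 True F [-0.3 -0.2  3.8] err [[ 1.2 -0.2  1.6]] t 18.34
```

```bash
python3 - <<'E'
from h import *
st()
f=env.grab_frame('scene')
cv2.imwrite('pics/raw13.png',cv2.resize(f['image'][185:235,355:405],None,fx=12,fy=12,interpolation=cv2.INTER_CUBIC))
f=env.grab_frame('top')
cv2.imwrite('pics/raw13t.png',cv2.resize(f['image'][175:235,235:300],None,fx=9,fy=9,interpolation=cv2.INTER_CUBIC))
E
```

```text
t 18.34 p [0.507  0.0989 0.1997] rot [-90.05 -18.9    3.16] F [-0.29 -0.16  3.8 ] op 0.16
```

View pics/raw13.png

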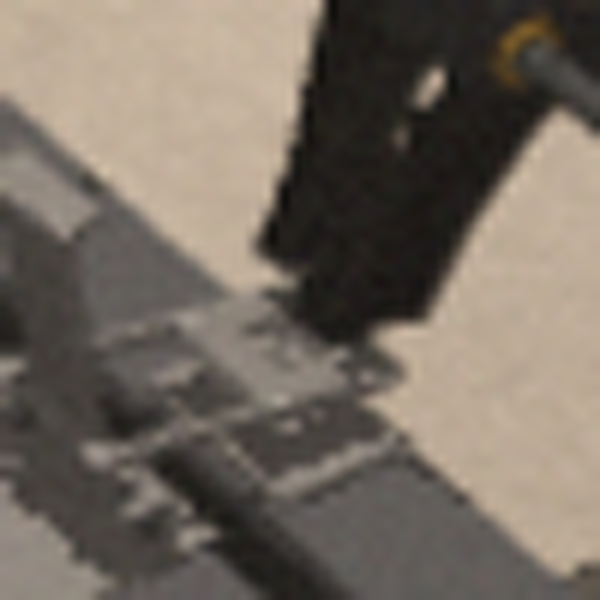

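View pics/raw13t.png

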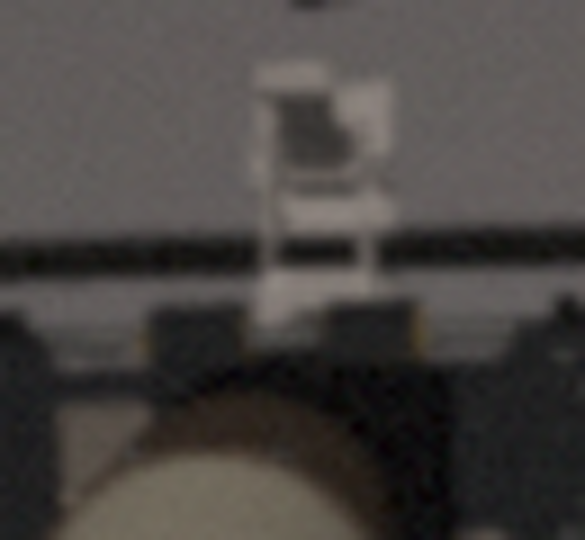

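```bash
cat >> h.py <<'E'
def probe(x,top=192.5,zs=(190.5,189,187.5,186,184,182),fl=4.5):
    L1,p1,ok=link(x,top); go(L1,p1,rate=.03,fl=12); env.dwell(.15)
    for z in zs:
        L1,p1,ok=link(x,z)
        if go(L1,p1,rate=.015,fl=fl): return z
    return None
E
python3 - <<'E'
from h import *
print(probe(-82.5))
E
```

```text
L 1.55 ph -0.18 False F [ 0.1 -3.5  1.3] err [[ 0.3 -0.1 -0.2]] t 18.75
L 1.57 ph -0.21 False F [ 0.2 -1.6 -0.2] err [[-0.7 -0.3 -0.4]] t 19.22
L 1.59 ph -0.24 True F [-0.7 -0.5  3.3] err [[-0.  -0.3  0.5]] t 19.43
189
```

```bash
python3 - <<'E'
from h import *
for x in (-84.5,-78,-76):
    r=probe(x); print(x,r)
    if r is None: break
E
```

```text
L 1.66 ph -0.18 False F [-0.3 -1.7  1.8] err [[-0.  -0.2 -0.4]] t 19.74
L 1.68 ph -0.22 False F [-1.5 -1.1 -0.4] err [[-0.7 -0.2 -0.4]] t 20.21
L 1.70 ph -0.24 False F [-1.7 -1.8  0.5] err [[-0.5 -0.2 -0.2]] t 20.48
L 1.72 ph -0.27 False F [-1.  -2.4 -0.4] err [[-0.3 -0.2 -0.1]] t 20.76
L 1.74 ph -0.29 False F [-2.5 -2.6 -0.1] err [[-0.2 -0.2 -0. ]] t 21.03
L 1.77 ph -0.33 True F [-3.7  2.6  0.8] err [[-0.4 -0.7 -0.3]] t 21.26
-84.5 184
L 1.30 ph -0.15 False F [ 0.8 -4.  -1.7] err [[-0.1 -0.1 -0.5]] t 21.91
L 1.32 ph -0.18 False F [ 0.7 -3.6  0.2] err [[-0.1 -0.1  0.4]] t 22.38
L 1.33 ph -0.21 True F [-0.2 -0.2  4. ] err [[ 0.6 -0.2  1.4]] t 22.58
-78 189
L 1.17 ph -0.13 False F [-0.3 -4.   0.3] err [[ 0.4 -0.   0. ]] t 22.95
L 1.19 ph -0.16 False F [ 2.2 -4.  -1. ] err [[-0.1  0.   0.3]] t 23.42
L 1.21 ph -0.19 True F [ 0.1 -0.5  3.6] err [[ 0.5 -0.2  1.3]] t 23.62
-76 189
```

```bash
python3 - <<'E'
from h import *
r=probe(-85,zs=(190.5,189,187,185),fl=7)
if r is None:
    for z,x in ((183,-84.7),(181,-84.5),(179,-84.2),(177,-84),(175,-83.8)):
        L,p,ok=link(x,z); print(ok)
        if go(L,p,rate=.02,fl=7): break
f=env.grab_frame('scene')
cv2.imwrite('pics/raw14.png',cv2.resize(f['image'][185:235,355:405],None,fx=12,fy=12,interpolation=cv2.INTER_CUBIC))
overlay(f,'ov14',.084,L,p,(335,175,415,245),8,stud=-4)
E
```

```text
L 1.68 ph -0.19 False F [ 0.1 -2.5  0.6] err [[-0.1 -0.1 -0. ]] t 24.1
L 1.70 ph -0.22 False F [-0.8 -1.8  0.5] err [[-0.8 -0.3 -0.6]] t 24.57
L 1.72 ph -0.24 False F [-1.2 -2.2 -0.3] err [[-0.6 -0.2 -0.5]] t 24.84
L 1.75 ph -0.28 False F [-2.5 -2.4 -0.3] err [[-0.4 -0.3 -0.2]] t 25.16
L 1.78 ph -0.31 False F [-2.5 -1.4 -0.3] err [[-0.2 -0.3 -0.1]] t 25.48
True
L 1.80 ph -0.35 True F [-3.5  1.1  0.9] err [[-0.4 -0.6 -0.5]] t 25.68
```

View pics/ov14.png

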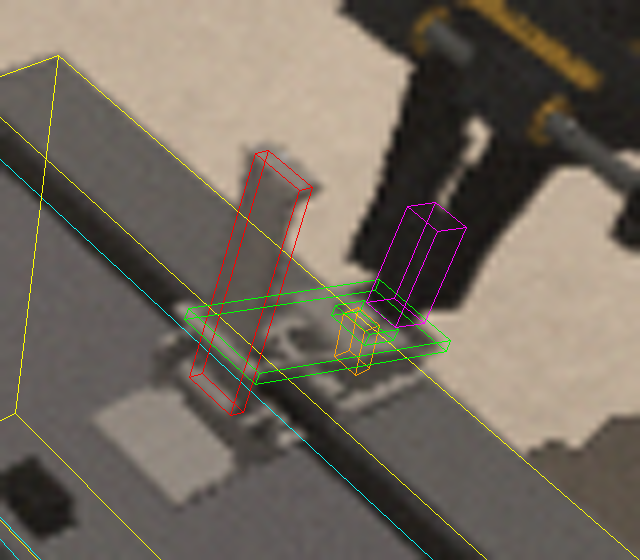

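View pics/raw14.png

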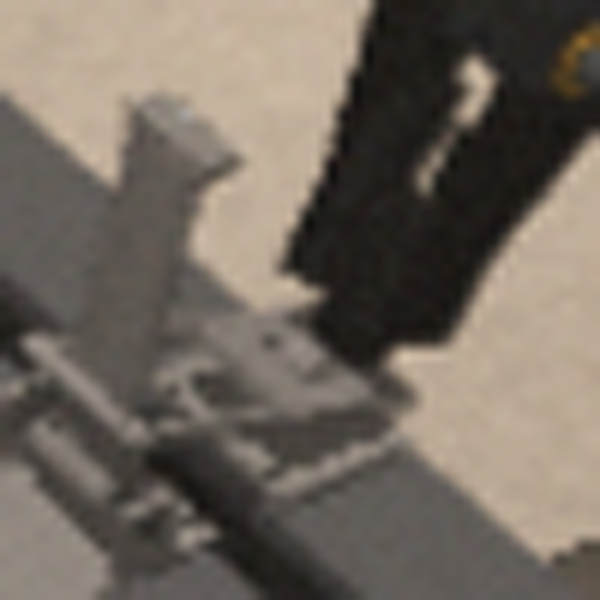

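```bash
python3 - <<'E'
from h import *
st()
for z,x in ((183,-85.8),(181,-85.8),(179,-85.6),(177,-85.2),(175,-85)):
        L,p,ok=link(x,z,(1.8,-.35))
        if not ok: print('no',x,z);break
        if go(L,p,rate=.02,fl=10): break
st()
f=env.grab_frame('scene')
cv2.imwrite('pics/raw15.png',cv2.resize(f['image'][185:235,355:405],None,fx=12,fy=12,interpolation=cv2.INTER_CUBIC))
E
```

```text
t 25.73 p [0.4998 0.0982 0.19  ] rot [-90.06 -25.46   3.06] F [-3.18  1.   -0.18] op 0.161
L 1.85 ph -0.34 False F [ 1.4 -2.7 -1.2] err [[ 0.3 -0.1  0.2]] t 25.98
L 1.89 ph -0.38 False F [-3.  -1.4 -2.1] err [[-0.5 -0.5 -0.5]] t 26.28
L 1.92 ph -0.41 False F [-3.  -1.2 -0.6] err [[ 0.2 -0.3  0.1]] t 26.67Traceback (most recent call last):
  File "<stdin>", line 6, in <module>
  File "h.py", line 58, in go
    r=env.move_straight(tcp_for(L,ph,t,14,YG,dx,dz),ori(t),rate=rate,force_limit=fl)
workcell.Unreachable: the arm cannot follow that straight line within its joint ranges
```

```bash
python3 - <<'E'
from h import *
print(np.round(env.read_state()['joint_positions'],1))
for z,x in ((177,-85.2),(175,-84.8),(173.5,-84.6)):
        L,p,ok=link(x,z,(1.9,-.4))
        if go(L,p,rate=.02,fl=10,dt=-.50-p): break
s=st(); print(np.round(s['joint_positions'],1))
f=env.grab_frame('scene')
cv2.imwrite('pics/raw15.png',cv2.resize(f['image'][185:235,355:405],None,fx=12,fy=12,interpolation=cv2.INTER_CUBIC))
E
```

```text
[ 2.730e+01  1.000e-01 -5.590e+01  5.970e+01 -1.340e+01 -1.704e+02]
L 1.94 ph -0.45 True F [ 1.5 -1.3  1.9] err [[ 1.1 -0.3  2. ]] t 26.88
t 26.88 p [0.4995 0.0984 0.1845] rot [-90.   -28.83   3.13] F [ 1.5  -1.34  1.88] op 0.159
[  28.4    0.4  -55.2   56.7  -14.3 -168.3]
```

View pics/raw15.png

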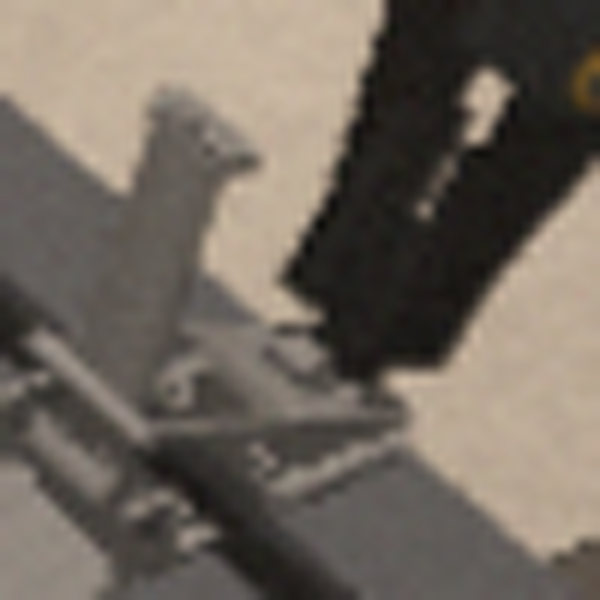

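```bash
cat >> h.py <<'E'
def gox(x,z,g=(1.9,-.4),rate=.02,fl=10,tilt=-.5):
    L,p,ok=link(x,z,g)
    if not ok: print('nolink'); return None
    return go(L,p,rate=rate,fl=fl,dt=tilt-p)
E
python3 - <<'E'
from h import *
for z,x in ((178,-85),(177,-84.5),(176.5,-84)):
        if gox(x,z,fl=8): break
env.dwell(.3); s=st(); print(C(s['position']).round(1))
f=env.grab_frame('scene')
cv2.imwrite('pics/raw16.png',cv2.resize(f['image'][185:235,355:405],None,fx=12,fy=12,interpolation=cv2.INTER_CUBIC))
E
```

```text
L 1.91 ph -0.43 False F [ 1.9 -3.   2.4] err [[ 0.5 -0.1  0.5]] t 27.23
L 1.91 ph -0.45 False F [-2.8 -2.7  8.1] err [[ 0.6 -0.2  1.3]] t 27.48
L 1.90 ph -0.46 False F [-5.8 -3.7 10.9] err [[ 0.5 -0.2  1.6]] t 27.73
t 28.02 p [0.4999 0.0985 0.1834] rot [-89.98 -28.81   3.16] F [-4.6  -4.02 10.86] op 0.159
[[-99.9  -0.9 183.4]]
```

View pics/raw16.png

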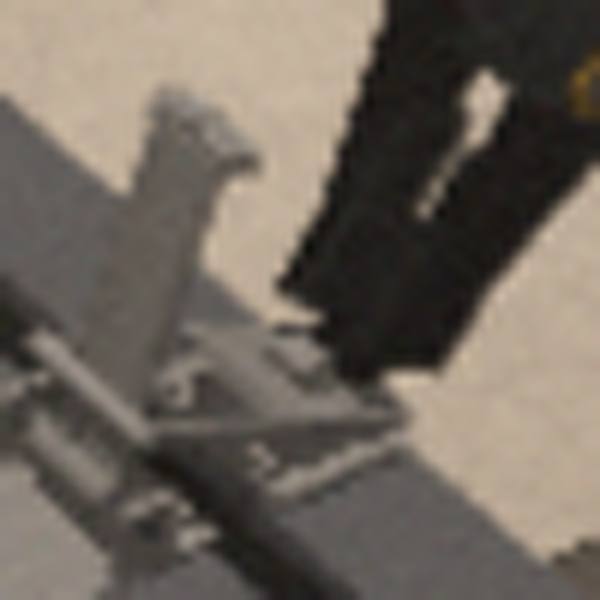

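```bash
python3 - <<'E'
from h import *
gox(-84.5,179,fl=12); env.dwell(.1); s=st()
for x in (-83.5,-82.5,-81.5,-80.5,-79.5,-78.5):
    if gox(x,178.8,fl=6): break
    s=env.read_state()
    if s['force'][0]<-7: break
st()
f=env.grab_frame('scene')
cv2.imwrite('pics/raw17.png',cv2.resize(f['image'][185:235,355:405],None,fx=12,fy=12,interpolation=cv2.INTER_CUBIC))
E
```

```text
L 1.87 ph -0.41 True F [ 2.1 -0.1 -0.3] err [[-0.2 -0.4 -0.9]] t 28.28
t 28.38 p [0.4994 0.0983 0.1843] rot [-90.03 -28.66   3.19] F [ 0.74  0.8  -0.02] op 0.157
L 1.82 ph -0.42 False F [-1.7 -0.8 -0.2] err [[-0.6 -0.4 -0.7]] t 28.63
L 1.77 ph -0.42 False F [-3.5 -0.6 -0.5] err [[-0.5 -0.4 -0.5]] t 28.88
L 1.72 ph -0.42 False F [-3.9 -1.3  0.2] err [[-0.3 -0.4 -0.3]] t 29.13
L 1.67 ph -0.42 False F [-5.  -2.   2.1] err [[-0.3 -0.4 -0.1]] t 29.38
L 1.62 ph -0.41 False F [-6.1 -2.   3.3] err [[-0.2 -0.3  0.1]] t 29.63
L 1.56 ph -0.41 False F [-7.3 -1.   4.1] err [[-0.2 -0.3  0.3]] t 29.88
t 29.88 p [0.5055 0.0987 0.1854] rot [-90.03 -28.67   3.19] F [-7.3  -1.04  4.06] op 0.159
```

View pics/raw17.png

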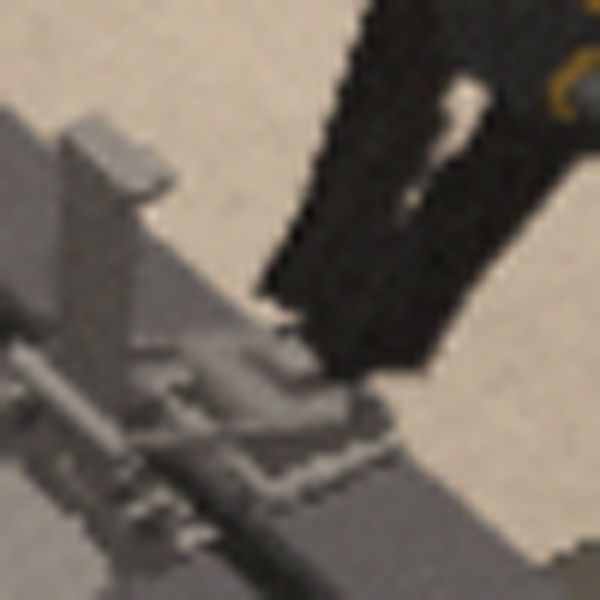

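```bash
python3 - <<'E'
from h import *
env.gripper_to(.42)
s=st(); p=C(s['position'])[0]; t=np.deg2rad(28.7)
env.move_straight(W(p+70*np.array([-np.sin(t),0,np.cos(t)]))[0],rate=.12,force_limit=6)
s=st()
f=env.grab_frame('scene'); overlay(f,'ov18',.08,1.65,-.41,(335,175,415,245),8,stud=-4)
cv2.imwrite('pics/raw18.png',cv2.resize(f['image'][185:235,355:405],None,fx=12,fy=12,interpolation=cv2.INTER_CUBIC))
E
```

```text
t 30.65 p [0.5057 0.0991 0.1852] rot [-90.   -28.65   3.2 ] F [-1.    0.31 -0.39] op 0.419
t 31.38 p [0.4719 0.097  0.2459] rot [-90.02 -28.6    3.21] F [-0.58  0.76 -0.99] op 0.424
```

View pics/ov18.png

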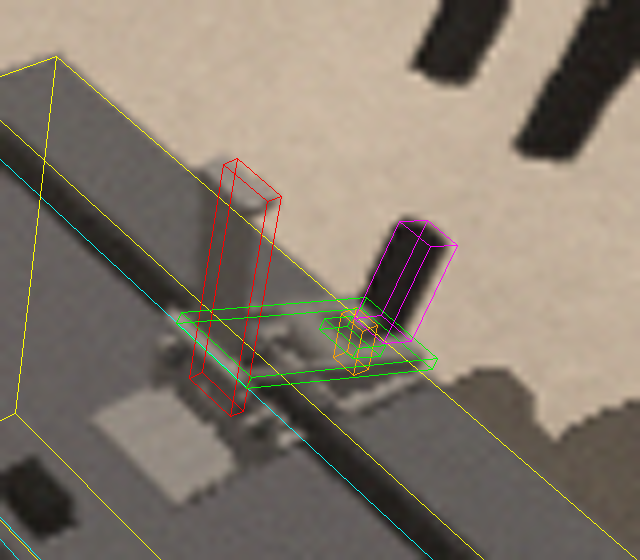

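View pics/raw18.png

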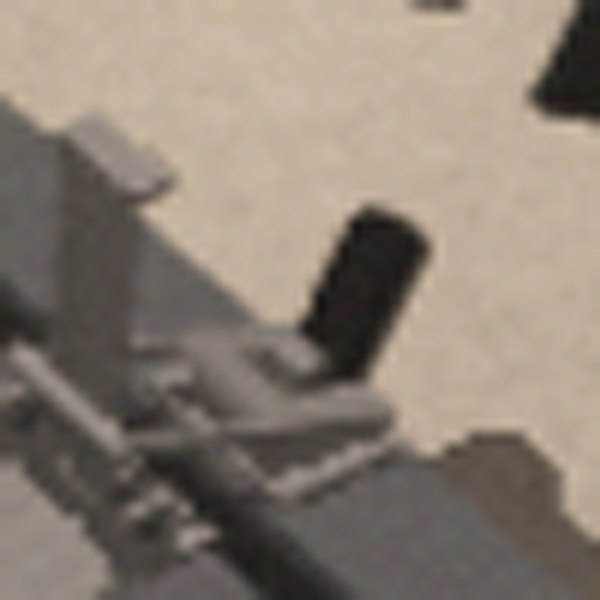

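```bash
cat >> h.py <<'E'
def push(L,a=64,rate=.04,fl=16,over=0.):
    c=lev(L,a,0,2.5-over); p=c+np.array([-9.5,0,0])
    r=env.move_straight(W(p)[0],ori(0.),rate=rate,force_limit=fl)
    s=env.read_state(); print('L %.2f'%L,r,'F',(np.array(s['force'])@Rc).round(1),'err',(C(s['position'])[0]-p).round(1),'t',round(s['clock'],2)); return r
E
python3 - <<'E'
from h import *
env.gripper_to(0.0)
env.goto(W([-80,0,300])[0],ori()); 
env.move_straight(W([-68,0,246])[0],ori(),rate=.12); st()
for L in (1.75,1.6,1.5,1.4,1.3,1.2):
    if push(L,fl=10): break
f=shot('scene','s19')
cv2.imwrite('pics/raw19.png',cv2.resize(f['image'][175:245,335:415],None,fx=8,fy=8,interpolation=cv2.INTER_CUBIC))
E
```

```text
t 33.71 p [0.5316 0.1011 0.2466] rot [-9.002e+01 -5.000e-02  3.230e+00] F [0.04 0.1  1.26] op 0.007
L 1.75 False F [ 0.6 -0.9  0. ] err [ 0.1 -0.1 -0.3] t 34.33
L 1.60 False F [-0.9 -0.1 -0.3] err [ 0.3  0.  -0. ] t 34.72
L 1.50 False F [-0.5 -0.4  0.1] err [ 0.3  0.  -0.1] t 35.02
L 1.40 False F [-0.5 -0.3 -0.1] err [ 0.4  0.  -0.1] t 35.33
L 1.30 False F [-0.4 -0.7 -0.3] err [ 0.4  0.  -0.1] t 35.64
L 1.20 False F [-1.   0.5 -0.4] err [ 0.4 -0.  -0.1] t 35.95
```

View pics/raw19.png

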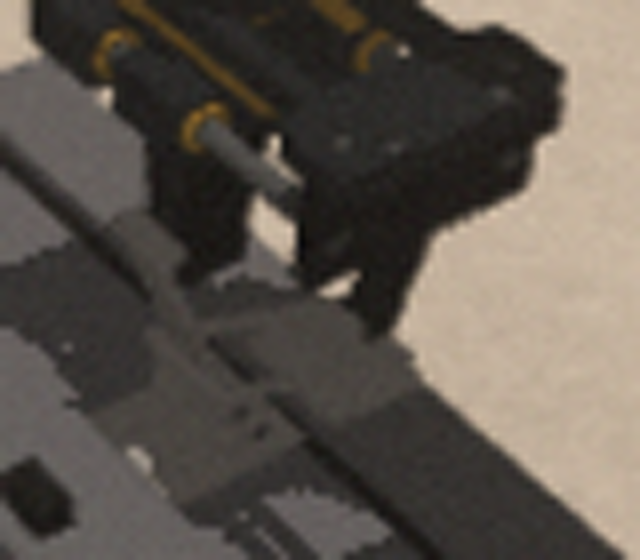

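```bash
python3 - <<'E'
from h import *
env.move_straight(W([-30,0,330])[0],rate=.25)
f=env.grab_frame('scene'); overlay(f,'ov20',.08,1.2,-.3,(335,175,415,245),8,stud=-4)
cv2.imwrite('pics/raw20.png',cv2.resize(f['image'][175:245,335:415],None,fx=8,fy=8,interpolation=cv2.INTER_CUBIC))
st()
E
```

```text
t 36.55 p [0.5695 0.1034 0.3298] rot [-89.97  -0.     3.2 ] F [ 0.37 -0.31 -0.94] op 0.005
```

View pics/ov20.png

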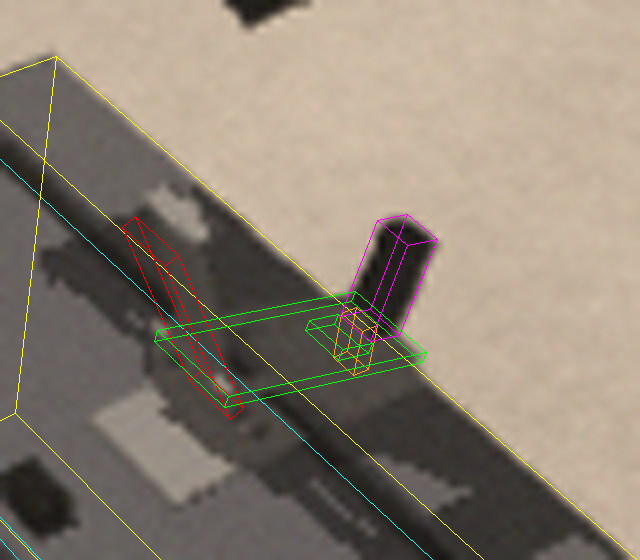

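View pics/raw20.png

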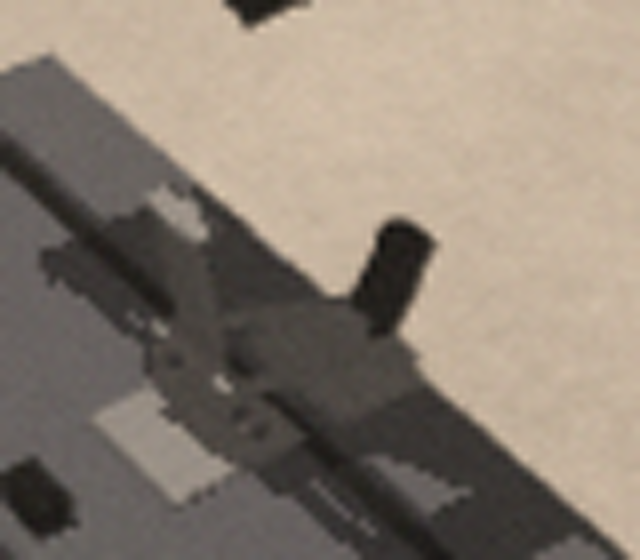

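```bash
python3 - <<'E'
from h import *
env.move_straight(W([-62,0,290])[0],rate=.2)
for L in (1.65,1.4,1.2,1.1,1.0,.9,.8,.7,.6,.5,.4):
    if push(L,fl=9,rate=.05): break
st()
f=env.grab_frame('scene')
cv2.imwrite('pics/raw21.png',cv2.resize(f['image'][175:245,335:415],None,fx=8,fy=8,interpolation=cv2.INTER_CUBIC))
E
```

```text
L 1.65 False F [0.3 0.1 0.5] err [0.1 0.1 0.4] t 38.03
L 1.40 False F [-0.3  0.1  1. ] err [ 0.2 -0.  -0.3] t 38.5
L 1.20 False F [-0.5  0.2 -0.2] err [ 0.3 -0.  -0.3] t 38.91
L 1.10 False F [-0.8  1.3  0.1] err [ 0.2 -0.  -0.3] t 39.18
L 1.00 False F [-1.  -0.  -0.2] err [ 0.4 -0.  -0.3] t 39.46
L 0.90 False F [-1.4 -1.2 -0.3] err [ 0.6  0.  -0.2] t 39.73
L 0.80 False F [-0.3  0.7  0.7] err [ 0.6  0.  -0.2] t 40.01
L 0.70 False F [-0.4 -0.3  0. ] err [ 0.4  0.  -0.3] t 40.28
L 0.60 False F [-0.3 -0.4  0.7] err [ 0.3  0.  -0.4] t 40.56
L 0.50 False F [-0.5 -0.2  0.3] err [ 0.1 -0.  -0.5] t 40.83
L 0.40 False F [0.4 0.2 0.3] err [-0.  -0.  -0.6] t 41.11
t 41.11 p [0.622  0.1062 0.2107] rot [-9.001e+01  4.000e-02  3.190e+00] F [0.42 0.22 0.31] op 0.003
```

View pics/raw21.png

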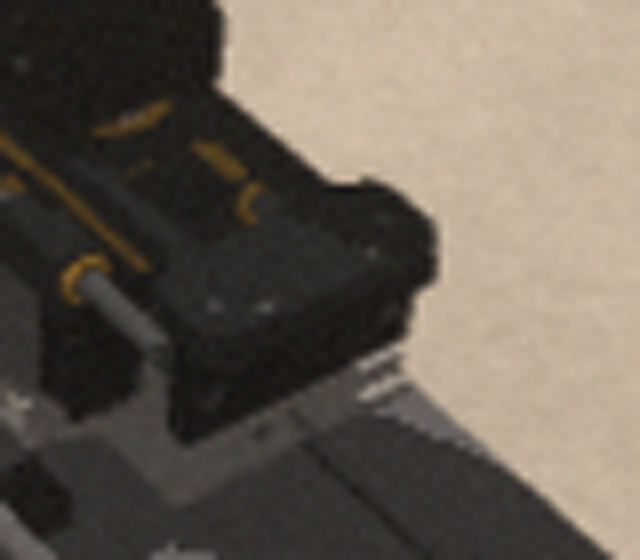

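```bash
python3 - <<'E'
from h import *
env.move_straight(W([-10,0,360])[0],rate=.25)
f=env.grab_frame('scene'); overlay(f,'ov22',.08,.4,.3,(335,165,415,235),8,stud=-4)
cv2.imwrite('pics/raw22.png',cv2.resize(f['image'][165:235,335:415],None,fx=8,fy=8,interpolation=cv2.INTER_CUBIC))
st()
E
```

```text
t 41.97 p [0.589  0.1044 0.3576] rot [-90.04   0.23   3.19] F [-0.19  0.49 -1.5 ] op -0.001
```

View pics/ov22.png

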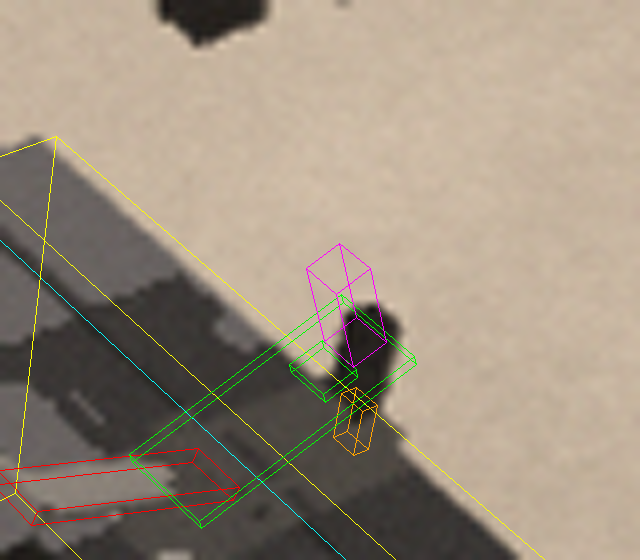

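View pics/raw22.png

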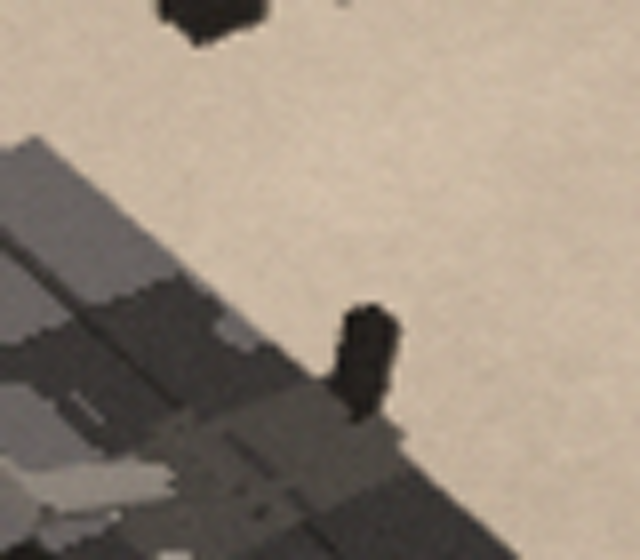

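```bash
python3 - <<'E'
from h import *
env.move_straight(W(lev(.65,64,0,12)+[-9.5,0,0])[0],rate=.2)
for L in (.5,.4,.32,.25,.2,.15,.1,.06):
    if push(L,fl=14,rate=.03): break
st()
f=env.grab_frame('scene')
cv2.imwrite('pics/raw23.png',cv2.resize(f['image'][165:245,325:415],None,fx=8,fy=8,interpolation=cv2.INTER_CUBIC))
E
```

```text
L 0.50 False F [ 0.4  0.1 -0.4] err [ 0. -0. -0.] t 43.54
L 0.40 False F [-0.7 -0.3 -0.3] err [-0.1 -0.1 -0.4] t 43.91
L 0.32 False F [ 0.1 -0.1 -0.2] err [-0.1 -0.  -0.4] t 44.23
L 0.25 False F [ 0.1 -0.3  0.5] err [-0.1 -0.1 -0.4] t 44.52
L 0.20 False F [0.5 0.5 0.2] err [-0.1 -0.  -0.3] t 44.78
L 0.15 False F [ 0.7  0.3 -0.3] err [-0.1 -0.  -0.3] t 45.04
L 0.10 False F [ 0.3 -0.5 -0.9] err [-0.1 -0.  -0.3] t 45.3
L 0.06 False F [ 0.3 -0.5 -0.5] err [-0.1 -0.  -0.2] t 45.55
t 45.55 p [0.6277 0.1065 0.1901] rot [-9.001e+01  3.000e-02  3.200e+00] F [ 0.3  -0.46 -0.51] op 0.008
```

View pics/raw23.png

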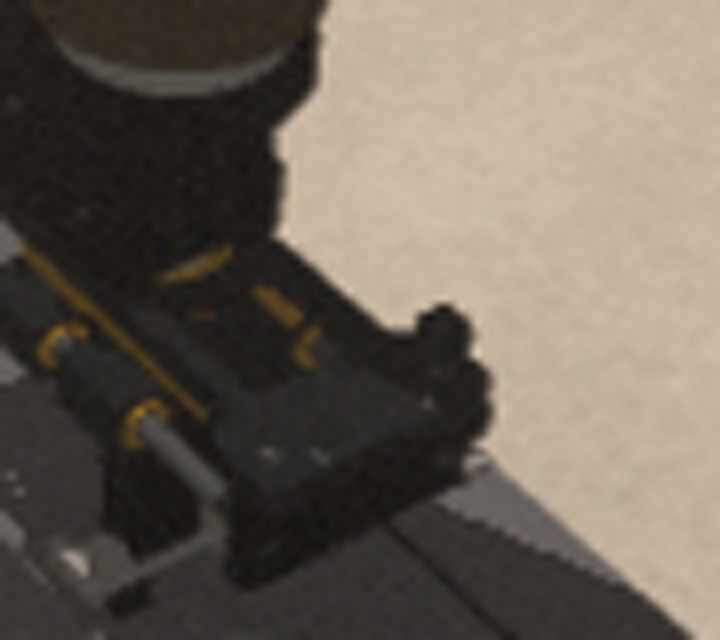

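```bash
python3 - <<'E'
from h import *
env.move_straight(W([29,0,300])[0],rate=.25); env.goto(W([-200,-150,330])[0],ori())
f=env.grab_frame('scene'); overlay(f,'ov24',.05,.0,0.,(335,175,415,245),8,stud=-4)
cv2.imwrite('pics/raw24.png',cv2.resize(f['image'][175:245,335:415],None,fx=8,fy=8,interpolation=cv2.INTER_CUBIC))
f=env.grab_frame('top'); overlay(f,'ov25',.05,.0,0.,(240,170,300,235),8,stud=-4)
st()
E
```

```text
t 47.36 p [ 0.4094 -0.0554  0.3294] rot [-9.002e+01  7.000e-02  3.240e+00] F [-0.23 -1.08 -0.45] op 0.006
```

View pics/ov24.png

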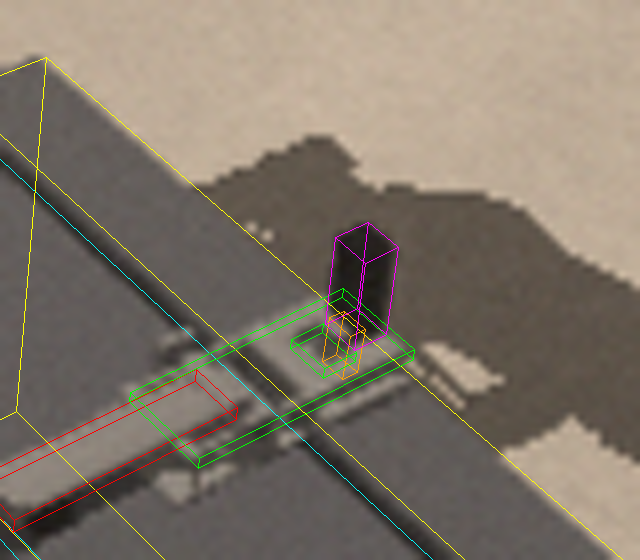

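View pics/raw24.png

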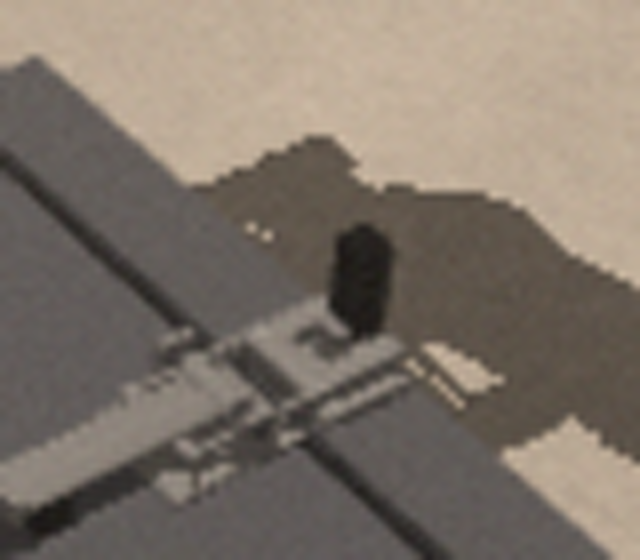

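View pics/ov25.png

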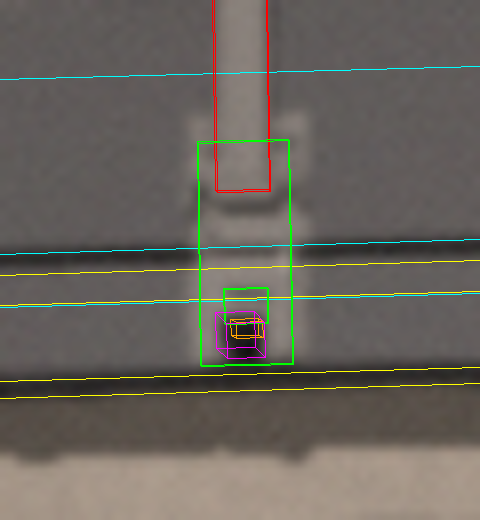

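```bash
python3 - <<'E'
from h import *
f=env.grab_frame('scene'); overlay(f,'o26',.025,.0,0.,(310,190,400,260),8,stud=-4)
overlay(f,'o27',.025,.08,0.,(310,190,360,260),8,stud=-4)
E
```

```text
(no output)
```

View pics/o26.png

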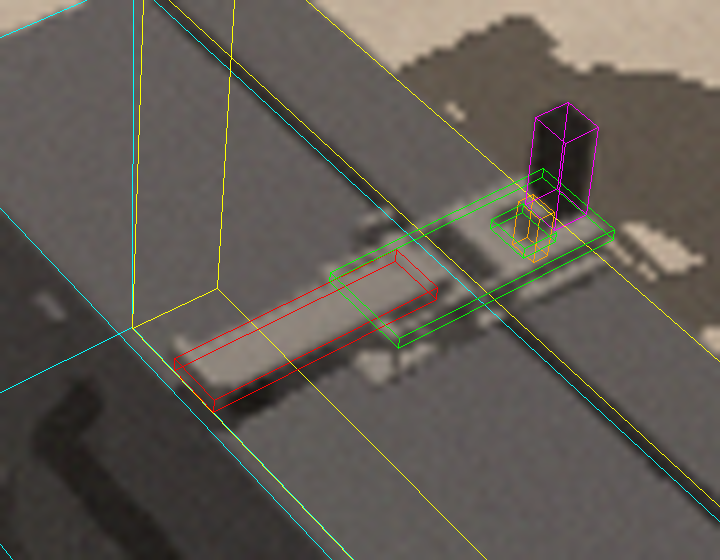

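View pics/o27.png

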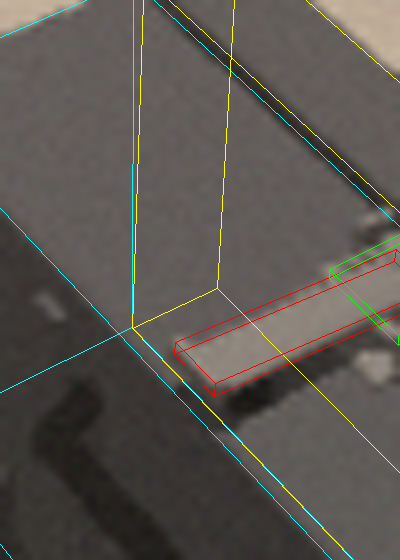

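```bash
python3 - <<'E'
from h import *
env.goto(W([30,0,260])[0],ori())
env.move_straight(W([30,0,193])[0],rate=.12,force_limit=8); env.dwell(.2)
r=env.move_straight(W([30,0,180])[0],rate=.012,force_limit=6); s=st(); print(r,C(s['position']).round(1)); env.dwell(.1); st()
env.move_straight(W([30,0,260])[0],rate=.15); env.goto(W([-200,-150,330])[0],ori())
f=env.grab_frame('scene'); overlay(f,'o28',.025,.0,0.,(310,190,400,260),8,stud=-4)
st()
E
```

```text
t 50.04 p [0.6296 0.1067 0.187 ] rot [-90.03  -0.     3.22] F [0.09 0.4  3.23] op 0.004
True [[ 30.  -0. 187.]]
t 50.14 p [0.6295 0.1067 0.187 ] rot [-9.002e+01  1.000e-02  3.220e+00] F [0.16 0.45 4.07] op 0.005
t 51.92 p [ 0.4092 -0.0554  0.3294] rot [-9.001e+01  7.000e-02  3.230e+00] F [-1.    0.03  0.43] op 0.006
```

View pics/o28.png

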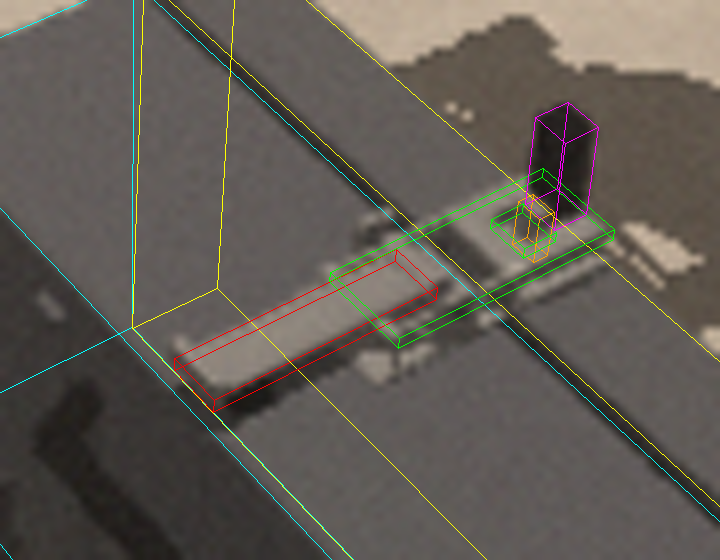

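```bash
python3 - <<'E'
from h import *
env.close_job(); st()
E
```

```text
the job is handed in; nothing more can be done
the job is handed in; nothing more can be done
```

The radio case is latched, and I handed the job in at about 52 s of the 72 s allowed. No verdict was reported.

**What I did:**
- **Lid:** I pushed it onto the foam with about 7 N.
- **Strap:** I pinched the tab and felt for the stud. It sits roughly 4 mm toward -x of its nominal foot. The first few tries landed on top of the stud. I then hooked the slot over it, drew the strap taut at about 7 N and released.
- **Lever:** I swung it over to flat in two passes.

**Last checks:**
- **Lever:** A final light touch of about 4–6 N met it at z = 187.0 mm. Flat would be 186.5 mm, so it sits at roughly 0.01 rad.
- **Hook and lid:** The last picture shows the strap over the stud and the lid drawn in to about 0.025 rad, with nothing touching the case.

**What disagreed:**
- The lever swing read only about 1 N, where up to 10 N was expected. I suspected the strap had come off, but the pictures showed it still hooked and the lid drawn in.
- By picture alone the lever could have been at 0.05–0.08 rad. I trusted the touch measurement instead.

I did not check the bystanders individually at the end. The arm's commanded moves stayed over and in front of the case, away from them.

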